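# Set up the sloped sharpening ramp

### The job

Get the sharpening ramp ready: lower the wooden stop bar over the ramp's two pins until it lies flat and fully down on the deck, and let go of it. Then set the whetstone gently down flat on the slope, lengthwise up the middle of the ramp, press its lower short end square against the stop bar with a firm push of about 20 N (stay under 40 N), and let go so that it stays there touching the bar. Do not shift the ramp's slope, and leave the other things on the bench where they are.

Things in the scene. Friction and masses are not known exactly. Their poses are not given: they have to be found in the camera images.
- ramp: Sharpening ramp, standing fixed on the bench: wooden foot 230 x 214 mm with the sloping deck on it. Origin: centre of the foot's underside; x points up-slope (horizontally), y across the ramp, z up. Its position and yaw vary. The lower edge of the deck faces the robot.
- deck (a joint): Slope of the ramp's deck in rad from level (set between about 0.40 and 0.58, never level). The deck, 235 mm up-slope x 190 mm wide, faced with dark brown leather, hangs on a very stiff friction hinge at its lower edge and holds its slope under ordinary pushes. Hinge line: 115 mm towards -x of the foot's origin and 40 mm above the bench, in the deck's upper face.
- stop_place (a point): Point on the deck's upper face midway between the two pins, where the middle of the stop bar's underside belongs; 32 mm up the slope from the deck's lower edge. Its x points up the slope in the deck's face, y across the ramp, z square out of the face (so it leans back towards the robot's side by the slope angle).
- pin_round (a point): Foot of the round steel pin on the deck's face (same axes as stop_place, 60 mm to its +y side). 12 mm across, standing 16 mm square out of the deck; the upper 7 mm taper to 6 mm across.
- pin_diamond (a point): Foot of the diamond (relieved) pin, 60 mm to the -y side of stop_place: a blade 11 mm wide up-slope and only 5 mm across the ramp, 15 mm tall, with a rounded top.
- deck_top (a point): Middle of the deck's face near its upper edge, 225 mm up the slope from its lower edge (same axes as stop_place).
- bar_centre (a point): Centre of the stop bar: loose pale wooden bar 170 mm (x) x 40 mm (y) x 26 mm (z), about 0.14 kg, lying flat on the bench; the point is at mid-height, 13 mm above its underside. Two equal round through holes of 13 mm diameter with 1.5 mm bevels at +60 and -60 mm along its x. Either end may go on either pin. Seated, its long side lies across the ramp and its upper edge is 20 mm up-slope of stop_place.
- stone_centre (a point): Centre of the whetstone: loose block 160 mm (x) x 55 mm (y) x 30 mm (z), about 0.55 kg, cream upper layer over a red-brown layer, lying flat on the bench; the point is at mid-height, 15 mm above its underside. Either end may point down-slope. Home against the stop bar, its centre is 100 mm up-slope of stop_place and 15 mm off the deck. Friction on the deck varies: let go short of the bar, it may stick there or slide down.
- wax_tin: Bystander, to be left alone: round wooden tin, 84 mm across, 35 mm high. Origin at the middle of its underside.
- mallet: Bystander, to be left alone: wooden mallet lying on its side, 240 mm long. Origin at the middle of its underside (lengthwise along its x).
- awl_block: Bystander, to be left alone: cork block 60 x 110 x 38 mm with three upright awls, 128 mm high in all. Origin at the middle of its underside.
- edge_paint: Bystander, to be left alone: blue bottle with a white cap, 42 mm across, 100 mm high. Origin at the middle of its underside.
- glue_jar: Bystander, to be left alone: amber jar with a yellow lid, 68 mm across, 75 mm high. Origin at the middle of its underside.
- strop: Bystander, to be left alone: wooden paddle strop lying flat, 250 mm long, 50 mm wide, 15 mm high. Origin at the middle of its underside (lengthwise along its x).
- glue_brush: Bystander, to be left alone: small brush lying down, 150 mm long. Origin at the middle of its underside (lengthwise along its x).

How it is judged:
By the outcome, as a careful person would: the job done as asked, in the order asked, and still so for the second after the job is handed in, with the robot touching nothing.
It also fails if it takes over 66 s, if anything falls off the work surface, if the arm or the gripper's body presses on something with over 40 N, if the wrist force passes 120 N, or if a joint passes its speed limit or range.

### The arm

A 6-joint arm with a two-finger parallel gripper is mounted at the origin on the work surface. World frame = base frame: x ahead of the robot, y to its left, z up, the work surface at z = 0. Lengths are in m, angles in degrees, forces in N, time in s.
With the tool pointing down it reaches from about 0.4 to 0.825 m from the base axis. Payload 7 kg.
Tool frame: the origin (TCP) lies on the centre line of the jaws, within the pads' length; the fingertips stand 8 mm ahead of it and the grasp point (between the pads) lies 11 mm behind it; z points along the fingers, y is the line along which they close (so a half turn about z gives the same grasp; the last joint's range is limited). The gripper opens to 88 mm and grips with 3 to 60 N. Pads are 19 mm wide; open, the fingers measure 130 mm over their backs; the gripper's body (78 mm by 193 mm) begins 47 mm behind the grasp point.
Start: joints at [85.147, 20.546, 0.682, 0, -70.136, -16.507], TCP at [0.246, 0.629, 0.235] pointing down, gripper open.
Joint ranges: [-176.03, 176.03], [-82.01, 121.73], [-58.28, 71.71], [-173.87, 95.51], [-174.79, -0.11], [-173.66, 173.66]. Speed limits (degrees/s): [136.94, 136.94, 172.46, 180, 180, 180].

### API

Orientations are given as [roll, pitch, yaw] about the fixed x, y, z axes, in that order (R = Rz(yaw) Ry(pitch) Rx(roll)).
In Python, from plant import ctrl, vision gives the robot as it stands. The module is installed in compiled form; this text tells all that it offers.
- The arm moves only by the tool move_arm, never from a script. Its argument "moves" is one flat list of numbers, 7 for each row, row after row: the finger opening in cm, from 0 to 8.76, then the shift along the tool's x, y, z in cm, then the turn, a rotation vector about the tool's x, y, z in rad. A call has 1 to 8 rows; each row shifts and turns the commanded pose from where the row before left it, along the tool's axes as they then stand; what a row does not reach is not made up. A row lasts 1/10 s, in which the tool goes at most 50 mm and 8.59 degrees, less where a joint would pass 70% of its speed; a pose out of reach is approached as far as the arm can. A call with a gripper value outside its range is refused whole. The fingers move at their own pace and stop on an object; the grip force is fixed at half the most. Time passes only in rows, so rows that do not move let the fingers close. It gives the time, the measured TCP pose, the force, the opening and the grip force at its end, in the units of the state.
- ctrl.get_obs(): the state, without advancing time (a new reading comes with each control period).
- vision.snapshot(name): name is "side" or "top" or "wrist"; returns (picture, depth): 400x640x3 uint8, red, green, blue; 400x640 float32, m along the optical axis (not along the pixel's ray), 0 where there is no reading.
- vision.camera_model(name): a dict with "vertical_fov" (degrees; the focal length in pixels is half the picture's height over the tangent of half this angle, whatever the lens; pixels are square), "cx", "cy" (the principal point, pixels), "D" ([k1, k2, p1, p2, k3] as OpenCV has them; the pictures are not rectified), "cam_to_world" (4x4, takes a point from camera to world coordinates). Camera axes: x right, y down, z forward; pixel columns grow to the right and rows downward; lengths in m; the calibration is good to about 2 mm. A picture is of the moment at which its call begins: read the wrist's pose just before it. camera_model takes no time and is no camera call; for the wrist camera it gives the pose at the moment of the call.
- ctrl.close_job(): hands the job in; it is judged then, once.
The state is a dict: "clock": time; "joint_pos": joint angles; "qvel": joint speeds; "tau": joint torques, N m; "tool_pos": TCP position; "orientation": TCP orientation; "force": force on the tool from outside, world axes, zero at the start; "moment": the same for the moment, N m; "opening": finger opening in m; "gripper_force": force on a finger pad.
Only numpy, scipy, OpenCV 4.12 (cv2) and the standard library are available. Lean on these libraries where they do the work, as an engineer would, in place of code of your own. Each camera call takes 0.05 s, during which the arm holds its last target. There are 200 camera calls.

## Working session

There is one attempt and no reset: what is moved stays moved. The work goes in short steps, Python scripts to look and compute and a tool call to move; the robot and the scene stay as the last step left them, time stands still between calls to the robot, and variables do not carry over. Pictures are saved under pics/ and viewed, at most 10 in all, crops included, and the job is handed in when it is done.

Besides the shell and the picture viewer there is one more tool, called after "Emit:" as name(argument=value, ...) on one line, values as JSON. move_arm: Moves the arm, as the interface text tells. Its arguments: {"type":"object","properties":{"moves":{"type":"array"}},"required":["moves"]}

```bash
mkdir -p pics
cat > h.py <<'E'
import numpy as np, cv2
from plant import ctrl, vision
def snap(n):
    m=vision.camera_model(n); p,d=vision.snapshot(n); return p,d,m
def K(m):
    f=200/np.tan(np.radians(m['vertical_fov'])/2); return np.array([[f,0,m['cx']],[0,f,m['cy']],[0,0,1.]])
def rays(m,uv):
    uv=np.asarray(uv,float).reshape(-1,1,2); n=cv2.undistortPoints(uv,K(m),np.array(m['D'],float))[:,0]
    return np.c_[n,np.ones(len(n))]
def dep(m,uv,z):
    T=np.array(m['cam_to_world']); return (rays(m,uv)*np.asarray(z)[:,None])@T[:3,:3].T+T[:3,3]
def plane(m,uv,p0,n):
    T=np.array(m['cam_to_world']); r=rays(m,uv)@T[:3,:3].T; o=T[:3,3]
    return o+r*(((np.asarray(p0)-o)@n)/(r@n))[:,None]
def cloud(m,d):
    v,u=np.mgrid[0:400,0:640]; return dep(m,np.c_[u.ravel(),v.ravel()],d.ravel()).reshape(400,640,3)
def proj(m,P):
    T=np.linalg.inv(np.array(m['cam_to_world'])); return cv2.projectPoints(np.asarray(P,float).reshape(-1,1,3),cv2.Rodrigues(T[:3,:3])[0],T[:3,3],K(m),np.array(m['D'],float))[0][:,0]
def save(n,p): cv2.imwrite('pics/'+n,p[...,::-1])
E
python3 - <<'E'
from h import *
for n in('top','side'):
    p,d,m=snap(n); save(n+'0.png',p); np.savez(n+'0.npz',p=p,d=d,c=cloud(m,d)); print(n,m['vertical_fov'],m['D'],np.round(m['cam_to_world'],3).tolist())
print(ctrl.get_obs())
E
```

```text
top 46.931463491584 [0.01964956 0.         0.         0.         0.        ] [[0.014, -0.999, 0.052, 0.485], [-1.0, -0.015, -0.017, 0.0], [0.017, -0.052, -0.998, 1.6], [0.0, 0.0, 0.0, 1.0]]
side 47.858575763079905 [-0.05359604  0.          0.          0.          0.        ] [[0.884, -0.369, 0.287, 0.202], [-0.468, -0.703, 0.535, -0.675], [0.004, -0.607, -0.794, 1.037], [0.0, 0.0, 0.0, 1.0]]
{'clock': 0.1, 'joint_pos': array([ 8.51485460e+01,  2.05861708e+01,  6.40228656e-01, -1.62121943e-02,
       -7.01353170e+01, -1.65069684e+01]), 'qvel': array([ 0.08678832, -0.14350532,  0.10267445,  0.00587132, -0.00134442,
        0.07821418]), 'tau': array([-1.03236660e-03, -5.84159803e+01,  2.93754083e+01,  7.01537222e+00,
        1.01853185e-02, -4.42536964e-05]), 'tool_pos': array([0.24571461, 0.62824967, 0.23374341]), 'orientation': array([ 1.79917759e+02, -8.47693565e-03, -2.13639360e+01]), 'force': array([-0.0297957 , -0.27931052,  0.63732933]), 'moment': array([-0.00530514,  0.02460788,  0.00820794]), 'gripper_force': 0.0, 'opening': 0.08771086198195072}
```

View pics/top0.png

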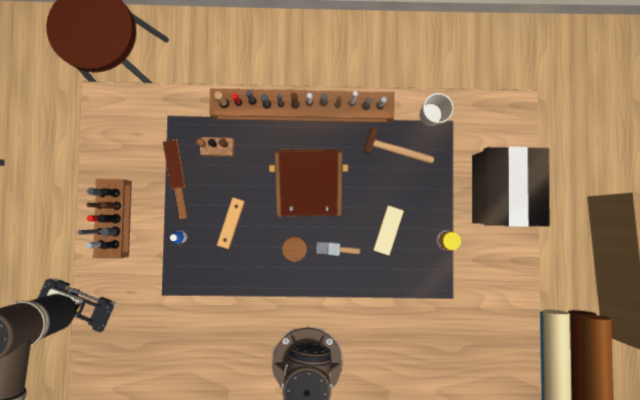

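View pics/side0.png

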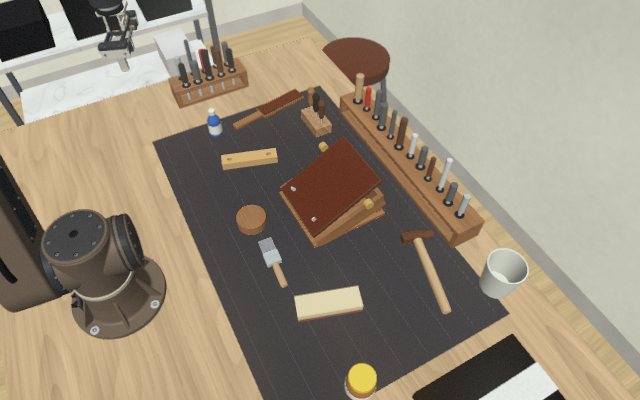

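The top view shows the bar at (231,223), the stone at (389,230), the deck at (309,183) and the pins near (291,209) and (327,209). The tin (294,249) and the brush (338,249) lie in front of the ramp. The side view agrees.

```bash
cat > m.py <<'E'
from h import *
def comp(mask,box):
    k=np.zeros(mask.shape,np.uint8); u0,v0,u1,v1=box; k[v0:v1,u0:u1]=mask[v0:v1,u0:u1]
    n,l,s,c=cv2.connectedComponentsWithStats(k); i=1+np.argmax(s[1:,4]); return (l==i).astype(np.uint8)
def block(m,msk,h):
    c=max(cv2.findContours(msk,cv2.RETR_EXTERNAL,cv2.CHAIN_APPROX_NONE)[0],key=cv2.contourArea)[:,0].astype(float)
    P=plane(m,c,[0,0,h],np.array([0,0,1.]))[:,:2].astype(np.float32)
    v,u=np.nonzero(msk); 
    C=plane(m,np.c_[u,v],[0,0,h],np.array([0,0,1.]))[:,:2]
    r=cv2.minAreaRect(P*1000); b=cv2.boxPoints(r); e=max((b[1]-b[0],b[2]-b[1]),key=np.linalg.norm)
    w,V=np.linalg.eigh(np.cov(C.T)); a=V[:,1]
    return r, np.degrees(np.arctan2(e[1],e[0]))%180, C.mean(0), np.degrees(np.arctan2(a[1],a[0]))%180
def deck(m,msk,c):
    P=c[msk>0]; P=P[np.isfinite(P).all(1)]; 
    for _ in range(4):
        o=P.mean(0); n=np.linalg.svd(P-o,full_matrices=False)[2][2]; n*=np.sign(n[2]); r=(P-o)@n; P=P[abs(r)<max(.003,1.5*r.std())]
    return o,n,r.std(),len(P)
E
python3 - <<'E'
from m import *
B={'top':dict(bar=(210,190,250,255),stone=(370,200,410,260),deck=(268,140,350,222)),'side':dict(bar=(215,140,285,175),stone=(285,280,370,325),deck=(270,130,390,240))}
for n in('top','side'):
    z=np.load(n+'0.npz'); p,d,c=z['p'],z['d'],z['c']; m=vision.camera_model(n); hsv=cv2.cvtColor(p,cv2.COLOR_RGB2HSV)
    H,S,V=[hsv[...,i].astype(int) for i in range(3)]
    for k,h,mk in(('bar',.026,(V>150)),('stone',.03,(V>150)&(S<120))):
        q=comp(mk,B[n][k]); print(n,k,q.sum(),block(m,q,h),'h',np.median(c[q>0][:,2]))
    dk=comp((H<12)&(S>120)&(V<140),B[n]['deck']); o,nn,s,N=deck(m,dk,c); print(n,'deck',o,nn,s,N,'slope',np.arccos(nn[2]),'yaw',np.degrees(np.arctan2(-nn[1],-nn[0])))
    u0,v0,u1,v1=B[n]['deck']; st=np.zeros((400,640),np.uint8); st[v0:v1,u0:u1]=((S<90)&(V>110))[v0:v1,u0:u1]
    nl,l,ss,ce=cv2.connectedComponentsWithStats(st)
    for i in range(1,nl): print(' pin?',ce[i],ss[i,4],plane(m,[ce[i]],o+nn*.014,nn))
    r=cv2.minAreaRect(plane(m,cv2.findNonZero(dk)[:,0],o,nn)[:,:2].astype(np.float32)*1000);print(cv2.boxPoints(r).tolist())
E
```

```text
top bar 633 (((472.69927978515625, 267.586181640625), (43.04005813598633, 171.99212646484375), 72.94960021972656), np.float32(162.9496), array([0.47291505, 0.26724035]), np.float64(163.20164940961777)) h 0.024365525674719946
top stone 811 (((455.3647766113281, -270.43377685546875), (58.216407775878906, 161.6404266357422), 72.40072631835938), np.float32(162.40073), array([ 0.45521668, -0.27055006]), np.float64(162.38148621934027)) h 0.028870079023843864
top deck [0.60873189 0.00333886 0.11190163] [ 0.22335507 -0.97467736  0.01079597] 0.03409936468340703 2122 slope 1.5600001459068507 yaw 102.90693445626437
 pin? [291.         208.30769231] 13 [[ 0.47248745 -0.02006904  2.11410532]]
 pin? [326.66666667 208.55555556] 9 [[ 0.50307768 -0.0264585   0.90438184]]
[[-8109.51953125, -675.35546875], [-7554.63671875, -4372.6396484375], [97711.375, 11425.48828125], [97156.5, 15122.7724609375]]
side bar 816 (((467.8119201660156, 259.1029052734375), (62.01564407348633, 169.72232055664062), 72.83611297607422), np.float32(162.83612), array([0.46754255, 0.25885877]), np.float64(162.69907806742748)) h 0
[... 305 characters left out ...]
917822 -0.01033715  0.87212259] 0.0014658065164018523 4069 slope 0.5112725164209106 yaw 1.2105750258340326
 pin? [330. 132.] 1 [[0.67364216 0.12599901 0.15650145]]
 pin? [389. 136.] 1 [[ 0.77408038 -0.00842098  0.21124453]]
 pin? [320. 142.] 1 [[0.63942029 0.12114768 0.13724872]]
 pin? [287. 181.] 1 [[0.51746374 0.08874984 0.06845863]]
 pin? [292.77272727 188.31818182] 22 [[0.51981772 0.0565089  0.06939684]]
 pin? [313.5 219. ] 18 [[ 0.52217491 -0.06289623  0.06930371]]
 pin? [270.4 238.2] 5 [[ 0.40930886 -0.02539694  0.00644102]]
[[497.85308837890625, 94.85469818115234], [502.20745849609375, -98.94214630126953], [705.0813598632812, -94.38378143310547], [700.7269897460938, 99.4130630493164]]
```

```bash
cat > plan.py <<'E'
import sys; from h import *
from scipy.spatial.transform import Rotation as R, Slerp
def pose(o=None):
    o=o or ctrl.get_obs(); return o['tool_pos'],R.from_euler('xyz',o['orientation'],degrees=True)
def plan(p,r,p1,r1,op,n,dec=2,tdec=3):
    """n rows straight from (p,r) to (p1,r1), each in the tool axes where the row before left them"""
    s=Slerp([0,1],R.concatenate([r,r1])); out=[]; c,q=np.array(p),r
    for i in range(1,n+1):
        t=np.array(p)+(np.array(p1)-p)*i/n; qt=s(i/n)
        d=np.round(q.inv().apply(t-c)*100,dec); w=np.round((q.inv()*qt).as_rotvec(),tdec)
        out+=[op,*d.tolist(),*w.tolist()]; c=c+q.apply(d/100); q=q*R.from_rotvec(w)
    dist=np.linalg.norm(np.array(p1)-p)*1000; a=np.degrees((r.inv()*r1).magnitude())
    print('rows',n,'mm/row %.1f deg/row %.2f'%(dist/n,a/n)); print(str([float(x) for x in out]).replace('0.0,','0,').replace('-0,','0,'))
E
python3 - <<'E'
from plan import *
p,r=pose(); plan(p,r,[.473,.267,.235],R.from_euler('xyz',[180,0,-17],degrees=True),8.7,9)
E
```

```text
rows 9 mm/row 47.4 deg/row 0.48
[8.7, 3.81, 2.82, -0.01, 0, 0, -0.008, 8.7, 3.8, 2.85, -0.01, 0, 0, -0.009, 8.7, 3.76, 2.88, -0.01, 0, 0, -0.008, 8.7, 3.74, 2.91, -0.01, 0.001, 0, -0.009, 8.7, 3.72, 2.95, -0.01, 0, 0, -0.008, 8.7, 3.69, 2.97, -0.01, 0, 0, -0.009, 8.7, 3.67, 3.01, -0.01, 0, 0, -0.008, 8.7, 3.64, 3.04, -0.02, 0, 0, -0.009, 8.7, 3.61, 3.07, -0.01, 0, 0, -0.008]
```

Emit:
move_arm(moves=[8.7,3.8,2.8,0,0,0,-0.009,8.7,3.8,2.85,0,0,0,-0.009,8.7,3.75,2.9,0,0,0,-0.009,8.7,3.75,2.9,0,0,0,-0.009,8.7,3.7,2.95,0,0,0,-0.009,8.7,3.7,2.95,0,0,0,-0.009,8.7,3.65,3.0,0,0,0,-0.009,8.7,3.65,3.0,0,0,0,-0.009])

```text
clock: 0.9
tool_pos: [0.449, 0.3069, 0.2345]
orientation: [180.0, 0.0, -17.2]
force: [1.6, 0.0, -0.1]
opening: 0.0871
gripper_force: 0.0
```

Emit:
move_arm(moves=[8.7,3.6,3.05,0,0,0,-0.009,8.7,0,0,0,0,0,0,8.7,0,0,0,0,0,0])

```text
clock: 1.2
tool_pos: [0.4743, 0.2678, 0.2343]
orientation: [180.0, 0.0, -16.9]
force: [-0.3, -0.0, 0.1]
opening: 0.087
gripper_force: 0.0
```

Run:
```python
from plan import *
p,r=pose(); print(p,r.as_euler('xyz',degrees=True))
i,d,m=snap('wrist'); save('w1.png',i); np.savez('w1.npz',p=i,d=d,c=cloud(m,d)); print(m['vertical_fov'],m['D'],np.round(m['cam_to_world'],3).tolist())
```

```text
[0.47429792 0.26777036 0.23431612] [ 1.79981412e+02  1.94743544e-02 -1.68811720e+01]
62.85738823447189 [-0.04403226  0.          0.          0.          0.        ] [[-0.29, -0.925, -0.246, 0.54], [-0.957, 0.28, 0.075, 0.248], [-0.0, 0.257, -0.966, 0.384], [0.0, 0.0, 0.0, 1.0]]
```

View pics/w1.png

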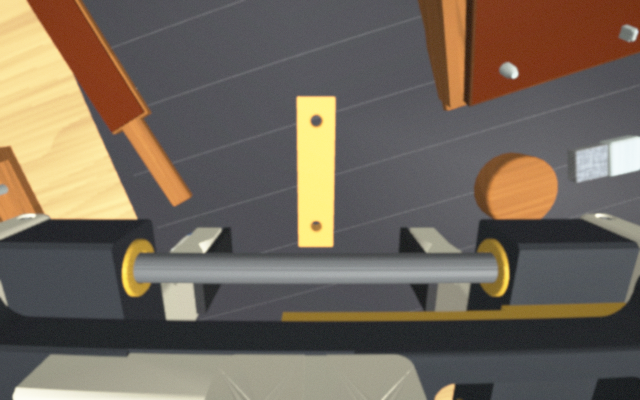

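The bar is in the wrist view at (316,171) with holes at (316,121) and (316,226). It lies parallel to the jaws' x axis. The pins are at (509,71) and (628,33).

Run:
```python
from m import *; from plan import *
z=np.load('w1.npz'); p,d,c=z['p'],z['d'],z['c']; m=vision.camera_model('wrist'); hsv=cv2.cvtColor(p,cv2.COLOR_RGB2HSV)
H,S,V=[hsv[...,i].astype(int) for i in range(3)]
q=comp((V>180),(285,85,345,252)); r=block(m,q,.026); print(r,np.median(c[q>0][:,2]))
g=(V<150).astype(np.uint8); P=[]
for b in((306,110,327,132),(306,216,327,238)):
    w=comp(g,b); mu=cv2.moments(w,True); uv=[mu['m10']/mu['m00'],mu['m01']/mu['m00']]; x=plane(m,[uv],[0,0,.026],np.array([0,0,1.]))[0]; P.append(x); print(uv,w.sum(),x)
P=np.array(P); e=P[0]-P[1]; print('mid',P.mean(0),np.linalg.norm(e),np.degrees(np.arctan2(e[1],e[0])))
```

```text
(((469.69415283203125, 269.6872863769531), (41.98508834838867, 170.53091430664062), 73.1402816772461), np.float32(163.14029), array([0.47410998, 0.26832511]), np.float64(163.1100542735324)) 0.025936990976425683
[315.85135135135135, 120.41891891891892] 74 [0.52705565 0.25209872 0.026     ]
[315.5, 223.0] 14 [0.41576371 0.28601815 0.026     ]
mid [0.47140968 0.26905844 0.026     ] 0.11634613679329822 -16.95011461994897
```

Emit:
move_arm(moves=[8.7,-0.1,0,4,0,0,0,8.7,-0.1,0,4.5,0,0,0,8.7,-0.1,0,4.5,0,0,0,8.7,0,0,4.5,0,0,0,8.7,0,0,3,0,0,0,8.7,0,0,1,0,0,0,8.7,0,0,0.5,0,0,0,8.7,0,0,0,0,0,0])

```text
clock: 2.05
tool_pos: [0.4712, 0.2709, 0.0151]
orientation: [-180.0, -0.0, -16.7]
force: [-0.1, 1.2, 0.2]
opening: 0.0872
gripper_force: 0.0
```

Emit:
move_arm(moves=[3,0,0,0,0,0,0,3,0,0,0,0,0,0,3,0,0,0,0,0,0,3,0,0,0,0,0,0,3,0,0,0,0,0,0,3,0,0,0,0,0,0])

```text
clock: 2.65
tool_pos: [0.4711, 0.2698, 0.0147]
orientation: [-180.0, -0.0, -16.7]
force: [0.5, -0.1, -0.5]
opening: 0.0447
gripper_force: 0.0
```

Emit:
move_arm(moves=[3,0,0,0,0,0,0,3,0,0,0,0,0,0,3,0,0,0,0,0,0,3,0,0,0,0,0,0])

```text
clock: 3.05
tool_pos: [0.471, 0.2696, 0.0146]
orientation: [180.0, 0.0, -16.7]
force: [-0.7, -1.0, 3.8]
opening: 0.04
gripper_force: 30.0
```

Emit:
move_arm(moves=[3,0,0,-3,0,0,0,3,0,0,-4.5,0,0,0,3,0,0,-4.5,0,0,0,3,0,0,-4,0,0,0,3,0,0,-2,0,0,0,3,0,0,0,0,0,0])

```text
clock: 3.65
tool_pos: [0.4723, 0.2713, 0.198]
orientation: [-179.7, -0.2, -16.7]
force: [-0.4, 0.1, -1.2]
opening: 0.0397
gripper_force: 30.0
```

Run:
```python
from plan import *
p,r=pose(); print(p,r.as_euler('xyz',degrees=True))
i,d,m=snap('wrist'); save('w2.png',i); np.savez('w2.npz',p=i,d=d,c=cloud(m,d)); 
cv2.imwrite('pics/w2c.png',cv2.resize(i[60:280,180:460,::-1],None,fx=2.5,fy=2.5,interpolation=cv2.INTER_CUBIC))
n=np.array([-.4895,-.0103,.872]); n=n/np.linalg.norm(n);
```

```text
[0.4723238  0.27127652 0.19798808] [-1.79665053e+02 -1.69795248e-01 -1.66937007e+01]
```

View pics/w2c.png

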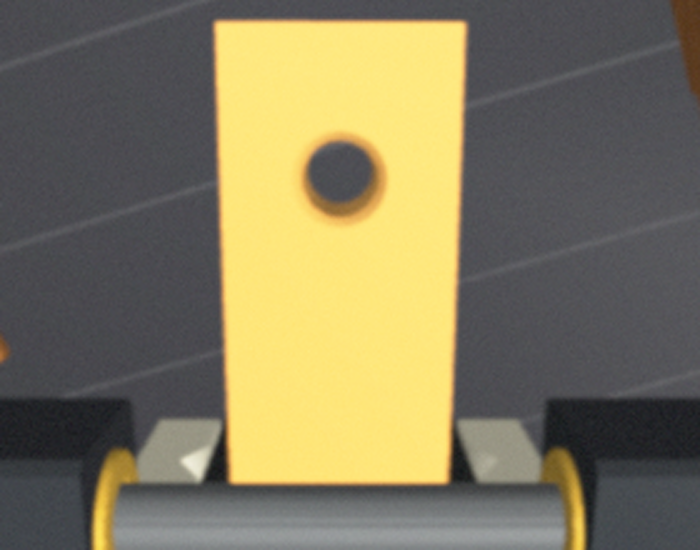

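The bar is held square. The far hole, at about (317,131) in the full picture, is clearly visible. Next I measure the hole in the tool frame and refine the pins from all views.

Run:
```python
from m import *; from plan import *
z=np.load('w2.npz'); p=z['p']; m=dict(vision.camera_model('wrist')); tp,tr=pose()
g=p.astype(int)
# tool-frame camera
T=np.eye(4);T[:3,:3]=tr.as_matrix();T[:3,3]=tp; C=np.linalg.inv(T)@m['cam_to_world']; np.save('cam_tool.npy',C); mt=dict(m,cam_to_world=C); print(np.round(C,4).tolist())
patch=p[100:160,295:345]; ref=np.median(p[85:100,300:340].reshape(-1,3),0); dif=np.abs(patch.astype(int)-ref).sum(2)
w=(dif>45).astype(np.uint8); cnt=max(cv2.findContours(w,cv2.RETR_EXTERNAL,cv2.CHAIN_APPROX_NONE)[0],key=cv2.contourArea)[:,0]+[295,100]
el=cv2.fitEllipse(cnt.astype(np.float32)); print(el)
Z=np.array([0,0,1.]); X=plane(mt,cnt,[0,0,-.0114],Z)[:,:2]*1000; (c,r)=cv2.minEnclosingCircle(X.astype(np.float32)); print('hole tool mm',c,'r',r,X.mean(0), plane(mt,[el[0]],[0,0,-.0114],Z)*1000)
b=comp((p.max(2)>200)&(p[...,2]<170),(255,50,380,250)); cc=max(cv2.findContours(b,cv2.RETR_EXTERNAL,cv2.CHAIN_APPROX_NONE)[0],key=cv2.contourArea)[:,0]
top=cc[cc[:,1]<cc[:,1].min()+2]; Y=plane(mt,top,[0,0,-.0114],Z)*1000; print('end',Y[:,0].mean(),Y[:,1].min(),Y[:,1].max())
# pins: rays from w1, top, side
w1=np.load('w1.npz'); T1=np.eye(4); T1[:3,:3]=R.from_euler('xyz',[179.9814,.01947,-16.8812],degrees=True).as_matrix(); T1[:3,3]=[.47429792,.26777036,.23431612]
m1=dict(m,cam_to_world=T1@C); print(np.round(m1['cam_to_world'],3).tolist())
n=np.array([-.4895,-.0103,.872]); n/=np.linalg.norm(n); o=np.array([.60429,-.0027,.10002])
hs=cv2.cvtColor(w1['p'],cv2.COLOR_RGB2HSV).astype(int)
for b in((490,55,530,90),(610,15,640,50)):
    k=comp((hs[...,1]<110)&(hs[...,2]>90),b); v,u=np.nonzero(k); print(b,k.sum(),u.mean(),v.mean(),plane(m1,[[u.mean(),v.mean()]],o+n*.011,n), 'box',u.min(),u.max(),v.min(),v.max())
dk=comp((hs[...,0]<12)&(hs[...,1]>120)&(hs[...,2]<160),(440,0,640,110)); print('deck',deck(m1,dk,w1['c']))
```

```text
[[0.0002, -0.9664, -0.257, 0.0688], [1.0, 0.0003, -0.0004, -0.0001], [0.0004, -0.257, 0.9664, -0.1502], [0.0, 0.0, 0.0, 1.0]]
((316.6376647949219, 131.0731658935547), (35.0537223815918, 37.07477951049805), 170.6787109375)
hole tool mm (59.24127197265625, 0.20212596654891968) r 7.802696704864502 [59.35941851  0.33856676] [[ 59.3959051   0.4479322 -11.4      ]]
end 84.13122509590126 -19.882371374059684 19.803365405058404
[[-0.29, -0.925, -0.246, 0.54], [-0.957, 0.28, 0.075, 0.248], [-0.0, 0.257, -0.966, 0.384], [0.0, 0.0, 0.0, 1.0]]
(490, 55, 530, 90) 261 508.8199233716475 70.36015325670498 [[0.52158302 0.06522732 0.06700984]] box 499 518 62 79
(610, 15, 640, 50) 275 628.5018181818182 32.89454545454546 [[ 0.52404501 -0.05314687  0.06699365]] box 619 638 24 41
deck (array([0.53741842, 0.02315857, 0.0627035 ]), array([-0.48845697, -0.01227724,  0.87250161]), np.float64(0.0006973693811029429), 12480)
```

Emit:
move_arm(moves=[3,1.26,4.34,0,0,0,0,3,1.26,4.34,0,0,0,0,3,1.26,4.34,0,0,0,0,3,1.26,4.34,0,0,0,0,3,1.26,4.34,0,0,0,0,3,1.26,4.34,0,0,0,-0.1,3,0,0,0,0,0,-0.1,3,0,0,0,0,0,-0.1])

```text
clock: 4.5
tool_pos: [0.4674, -0.0031, 0.1927]
orientation: [180.0, 0.2, 0.5]
force: [0.8, 0.9, -0.7]
opening: 0.0397
gripper_force: 30.0
```

Emit:
move_arm(moves=[3,0,0,0,0,0,0,3,0,0,0,0,0,0,3,0,0,0,0,0,0])

```text
clock: 4.8
tool_pos: [0.4682, -0.001, 0.1939]
orientation: [180.0, 0.1, 0.4]
force: [0.7, 0.0, -0.6]
opening: 0.0397
gripper_force: 30.0
```

Run:
```python
from plan import *
p,r=pose(); print(p,r.as_euler('xyz',degrees=True)); print(ctrl.get_obs()['joint_pos'].round(1))
i,d,m=snap('wrist'); save('w3.png',i); np.savez('w3.npz',p=i,d=d,c=cloud(m,d),T=m['cam_to_world']);
```

```text
[ 0.46821517 -0.00103844  0.19386135] [1.79981668e+02 6.81173712e-02 3.73171922e-01]
[ 24.    2.7 -27.9  -0.  -59.5  66.3]
```

View pics/w3.png

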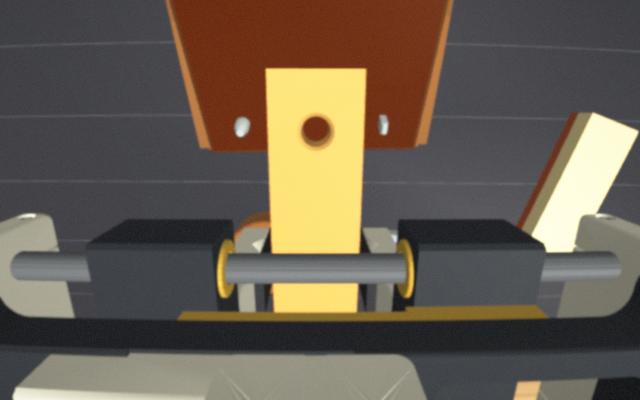

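The pins are at (242,127) and (384,125), and the whole lower deck edge is visible. I measure them here.

Run:
```python
from m import *; from plan import *
w=np.load('w3.npz'); m=dict(vision.camera_model('wrist'),cam_to_world=w['T']); hs=cv2.cvtColor(w['p'],cv2.COLOR_RGB2HSV).astype(int)
dk=comp((hs[...,0]<12)&(hs[...,1]>150)&(hs[...,2]<160),(160,0,460,155)); o,n,s,N=deck(m,dk,w['c']); print('deck',o,n,s,N,'slope',np.arccos(n[2]),np.degrees(np.arctan2(-n[1],-n[0])))
mids=[]
for b,h in(((225,110,260,145),.008),((370,108,400,142),.0075)):
    k=comp((hs[...,1]<150)&(hs[...,2]>95),b); v,u=np.nonzero(k)
    x=plane(m,[[(u.min()+u.max())/2,(v.min()+v.max())/2],[u.mean(),v.mean()]],o+n*h,n)-n*h; print(k.sum(),u.min(),u.max(),v.min(),v.max(),x.tolist()); mids.append(x.mean(0))
a,b=mids; e=a-b; print('mid',(a+b)/2,'len',np.linalg.norm(e),'yaw',np.degrees(np.arctan2(-e[0],e[1])))
# lower edge, side edges of leather
L,Rr=[],[]
for v in range(20,140,6):
    u=np.nonzero(dk[v])[0]; L.append([u.min(),v]); Rr.append([u.max(),v])
P=plane(m,L,o,n);Q=plane(m,Rr,o,n)
for X in(P,Q):
    f=np.polyfit(X[:,0],X[:,1],1); print('edge yaw',np.degrees(np.arctan(f[0])),'y at .5278',np.polyval(f,.5278))
low=[]
for u in list(range(215,262,4))+list(range(372,415,4)):
    v=np.nonzero(dk[:,u])[0].max(); low.append([u,v])
X=plane(m,low,o,n); f=np.polyfit(X[:,1],X[:,0],1); print('low edge x at y0',f[1],'yaw',-np.degrees(np.arctan(f[0])),'z',X[:,2].mean())
```

```text
deck [0.57130361 0.00487944 0.08155449] [-0.48897339 -0.01207007  0.87221519] 0.0006924594135701371 26649 slope 0.5110832272853472 1.4140314150196307
306 233 250 116 137 [[0.5253453405077774, 0.06172792225471473, 0.05657647410580233], [0.5255553550771026, 0.06169236031516073, 0.05669371845379653]]
222 377 389 114 135 [[0.5274966167351293, -0.057683100431567505, 0.05613004444222046], [0.5276846006912752, -0.057639722708556176, 0.05623603058649117]]
mid [0.52652048 0.00202436 0.05640907] len 0.11939159394593203 yaw 1.027169181282222
edge yaw 1.3995210585366393 y at .5278 0.09459831622921853
edge yaw 1.1600728457208633 y at .5278 -0.08961502091832735
low edge x at y0 0.5002140653478454 yaw 1.468209654899998 z 0.04163169870406809
```

```bash
cat > geo.py <<'E'
from plan import *
n=np.array([-.489,-.0115,.8722]); n/=np.linalg.norm(n)
S=np.array([.5262,.0021,.0562]); yw=np.radians(1.2)
yr=np.array([-np.sin(yw),np.cos(yw),0]); yr-=n*(yr@n); yr/=np.linalg.norm(yr); xr=np.cross(yr,n)
Rb=R.from_matrix(np.c_[-yr,np.cross(-n,-yr),-n])   # bar grasp: tool y = z x x
Rs=R.from_matrix(np.c_[xr,np.cross(-n,xr),-n])     # stone grasp: tool x up-slope
def bar_tcp(h,off=-.0007,zu=.0146): return S+n*(h+zu)-Rb.apply([off,0,0])
E
python3 - <<'E'
from geo import *
p,r=pose(); print(Rb.as_euler('xyz',degrees=True),Rb.as_matrix().round(3).tolist(),bar_tcp(.1),bar_tcp(.03)); plan(p,r,bar_tcp(.1),Rb,3,13)
E
```

```text
[-1.50716081e+02  6.27992095e-02 -8.87647819e+01] [[0.022, -0.872, 0.489], [-1.0, -0.018, 0.012], [-0.001, -0.489, -0.872]] [4.70175300e-01 8.22539190e-05 1.56154048e-01] [0.50440554 0.00088726 0.09509962]
rows 13 mm/row 2.9 deg/row 7.15
[3.0, 0.01, -0.01, 0.29, 0.031, 0.031, 0.117, 3.0, 0.01, 0, 0.29, 0.031, 0.03, 0.117, 3.0, 0, 0.01, 0.3, 0.031, 0.03, 0.117, 3.0, -0.01, 0.02, 0.29, 0.031, 0.031, 0.117, 3.0, -0.02, 0.03, 0.29, 0.032, 0.03, 0.117, 3.0, -0.02, 0.04, 0.29, 0.031, 0.031, 0.116, 3.0, -0.03, 0.05, 0.28, 0.031, 0.03, 0.117, 3.0, -0.02, 0.06, 0.29, 0.031, 0.031, 0.117, 3.0, -0.03, 0.08, 0.28, 0.031, 0.031, 0.117, 3.0, -0.02, 0.09, 0.27, 0.031, 0.03, 0.117, 3.0, -0.03, 0.1, 0.28, 0.031, 0.031, 0.117, 3.0, -0.02, 0.11, 0.27, 0.031, 0.03, 0.117, 3.0, -0.01, 0.12, 0.26, 0.031, 0.03, 0.117]
```

Emit:
move_arm(moves=[3,0,0,0.3,0.031,0.03,0.117,3,0,0,0.3,0.031,0.03,0.117,3,0,0,0.3,0.031,0.03,0.117,3,0,0,0.3,0.031,0.031,0.117,3,0,0,0.3,0.031,0.031,0.117,3,0,0,0.3,0.031,0.031,0.117,3,0,0.1,0.3,0.031,0.03,0.117])

```text
clock: 5.55
tool_pos: [0.4703, -0.0003, 0.1736]
orientation: [-164.0, -5.9, -48.0]
force: [0.2, -0.1, -1.3]
opening: 0.0397
gripper_force: 30.0
```

Emit:
move_arm(moves=[3,0,0.1,0.3,0.031,0.031,0.117,3,0,0.1,0.3,0.031,0.031,0.117,3,0,0.1,0.3,0.031,0.031,0.117,3,0,0.1,0.3,0.031,0.03,0.117,3,0,0.1,0.3,0.031,0.03,0.117,3,0,0.1,0.3,0.031,0.03,0.117,3,0,0,0,0,0,0,3,0,0,0,0,0,0])

```text
clock: 6.35
tool_pos: [0.4859, -0.0112, 0.1777]
orientation: [-153.5, 0.3, -85.7]
force: [1.6, -0.2, -1.1]
opening: 0.0396
gripper_force: 30.0
```

Run:
```python
from geo import *
p,r=pose(); print(p,r.as_euler('xyz',degrees=True),ctrl.get_obs()['joint_pos'].round(1)); plan(p,r,bar_tcp(.025),Rb,3,5)
```

```text
[ 0.48593942 -0.01123213  0.17770173] [-153.51213472    0.27167362  -85.71730522] [ 26.5  -9.9 -58.2  30.  -19.2 -48.8]
rows 5 mm/row 18.1 deg/row 0.83
[3.0, -0.2, 0.39, 1.75, 0.01, 0.006, 0.009, 3.0, -0.21, 0.4, 1.75, 0.01, 0.005, 0.009, 3.0, -0.22, 0.43, 1.74, 0.009, 0.006, 0.009, 3.0, -0.22, 0.44, 1.74, 0.01, 0.005, 0.009, 3.0, -0.23, 0.46, 1.73, 0.01, 0.006, 0.009]
```

The arm ran into its joint 3 limit on the high, tilted pose. Going lower and further out should relieve that.

Emit:
move_arm(moves=[3,-0.2,0.4,1.7,0.01,0.005,0.009,3,-0.2,0.4,1.7,0.01,0.005,0.009,3,-0.2,0.4,1.7,0.01,0.006,0.009,3,-0.2,0.4,1.7,0.01,0.006,0.009,3,0,0,0,0,0,0,3,0,0,0,0,0,0])

```text
clock: 6.95
tool_pos: [0.5193, -0.0131, 0.1421]
orientation: [-154.5, 1.8, -87.4]
force: [-0.0, -0.0, -2.0]
opening: 0.04
gripper_force: 30.0
```

Run:
```python
from geo import *
p,r=pose(); print(p,r.as_euler('xyz',degrees=True),ctrl.get_obs()['joint_pos'].round(1)); 
print('h',(p-S)@n-.0146,'lat',(p-S)@yr,(p-S)@xr)
plan(p,r,bar_tcp(.025),Rb,4)if 0 else plan(p,r,bar_tcp(.025),Rb,3,4)
```

```text
[ 0.51925802 -0.01314894  0.14209802] [-154.54551617    1.79219232  -87.36758661] [ 21.   -2.2 -58.2  34.4 -11.1 -51.3]
h 0.06389078854412877 lat -0.01500159030838889 0.03568387987058118
rows 4 mm/row 13.7 deg/row 1.11
[3.0, -0.33, 0.82, 1.04, 0.017, 0.01, 0.002, 3.0, -0.33, 0.84, 1.03, 0.017, 0.009, 0.002, 3.0, -0.34, 0.86, 1.01, 0.016, 0.01, 0.002, 3.0, -0.35, 0.87, 0.99, 0.017, 0.009, 0.002]
```

```bash
cat > kin.py <<'E'
from geo import *
from scipy.optimize import least_squares
D=[([85.147,20.546,.682,0,-70.136,-16.507],[.246,.629,.235],[180,0,-21.36]),
([24,2.7,-27.9,0,-59.5,66.3],[.46821517,-.00103844,.19386135],[179.9817,.0681,.3732]),
([26.5,-9.9,-58.2,30,-19.2,-48.8],[.48593942,-.01123213,.17770173],[-153.51213,.27167,-85.717]),
([21,-2.2,-58.2,34.4,-11.1,-51.3],[.51925802,-.01314894,.14209802],[-154.54551,1.79219,-87.36758])]
def fk(q,x):
    q=np.radians(q); a1,d1,L2,L3,e,b,c,L6=x
    A=R.from_rotvec([0,0,q[0]]); U=R.from_rotvec([0,q[1],0]); F=R.from_rotvec([0,q[1]-q[2],0])
    s4=R.from_rotvec([S4*q[3],0,0]); s5=R.from_rotvec([0,-q[4],0])
    W=A*F*s4*s5    # x axis = tool z
    p=A.apply(np.array([a1,b,d1])+U.apply([0,0,L2])+F.apply([L3,0,e]))+(A*F*s4).apply([0,c,0])+W.apply([L6,0,0])
    # tool: z = W x ; at tool down, q6: yaw=j1+j6-90
    T=W*R.from_matrix(np.array([[0,0,1],[0,-1,0],[1,0,0.]]))*R.from_rotvec([0,0,S6*q[5]+C6])
    return p,T
S4,S6,C6=-1,-1,0
E
cat > fit.py <<'E'
import kin; from kin import *
best=None
for s4 in(1,-1):
  for s6 in(1,-1):
    for c6 in(0,np.pi/2,np.pi,-np.pi/2):
      kin.S4,kin.S6,kin.C6=s4,s6,c6
      er=max((fk(q,np.zeros(8))[1].inv()*R.from_euler('xyz',o,degrees=True)).magnitude() for q,_,o in D)
      if best is None or er<best[0]: best=(er,s4,s6,c6)
print(best); kin.S4,kin.S6,kin.C6=best[1:]
def res(x): return np.r_[np.concatenate([fk(q,x)[0]-p for q,p,_ in D]),1e-3*(np.array(x)-x0)]
x0=np.array([0,.3,.45,.45,0,-.19,0,.25]); s=least_squares(res,x0); print(s.x.round(4),(s.fun[:12]*1000).round(2))
def ik(p,T,q0):
    f=lambda q:np.r_[(fk(q,s.x)[0]-p)*10,(fk(q,s.x)[1].inv()*T).as_rotvec()]
    t=least_squares(f,q0); return t.x.round(1),abs(t.fun).max()
for h in(0,.025,.05): print(h,ik(bar_tcp(h),Rb,[21,-2,-58,34,-11,-51]), ik(bar_tcp(h),Rb,[21,10,-40,10,-30,-51]))
T0=S+xr*.1+n*.02; print('stone',ik(T0,Rs,[20,10,-30,20,-30,60]))
E
python3 fit.py
```

```text
(0.0013950108457288653, -1, -1, 1.5707963267948966)
[ 4.000e-04  1.967e-01  6.019e-01  4.633e-01  7.000e-04 -1.100e-03
 -1.906e-01  3.687e-01] [-0.23  0.06 -0.13  0.05 -0.29  0.16  0.06  0.17  0.08 -0.06 -0.1  -0.1 ]
0 (array([ 20.7,   6.9, -57.2,  19.7,  -1.6, -37.2]), np.float64(0.12854248791110828)) (array([ 20.7,   6.9, -57.2,  19.7,  -1.6, -37.2]), np.float64(0.1285417771328291))
0.025 (array([  6.7,   2.4, -65.8,  73.4,  -0.4, -78.4]), np.float64(0.1338645231150249)) (array([  6.7,   2.4, -65.8,  73.4,  -0.4, -78.4]), np.float64(0.13386682938377645))
0.05 (array([  2.2,  -1.6, -67.7,  84.6,   0.1, -85.5]), np.float64(0.0947478718953661)) (array([  2.2,  -1.6, -67.7,  84.6,   0.1, -85.5]), np.float64(0.09474753642825112))
stone (array([  4.1,   7.1, -57.4,  79.8,  -0.7,   7.6]), np.float64(0.06825911500739533))
```

```bash
cat > ikb.py <<'E'
import kin; from kin import *
kin.S4,kin.S6,kin.C6=-1,-1,np.pi/2
X=np.array([4e-4,.1967,.6019,.4633,7e-4,-.0011,-.1906,.3687])
lo=np.array([-176.03,-82.01,-58.28,-173.87,-174.79,-173.66])+.5; hi=np.array([176.03,121.73,71.71,95.51,-.11,173.66])-.5
def ik(p,T,k=60,seed=0):
    g=np.random.default_rng(seed); sol=[]
    f=lambda q:np.r_[(fk(q,X)[0]-p)*10,(fk(q,X)[1].inv()*T).as_rotvec()]
    for _ in range(k):
        q0=g.uniform(np.maximum(lo,[-90,-40,-58,-173,-100,-173]),np.minimum(hi,[90,70,60,95,0,173]))
        t=least_squares(f,q0,bounds=(lo,hi),max_nfev=60)
        if abs(t.fun).max()<1e-3 and not any(np.abs(t.x-s).max()<1 for s in sol): sol.append(t.x)
    return [s.round(1).tolist() for s in sol]
F=R.from_rotvec([0,0,np.pi])
E
python3 - <<'E'
from ikb import *
for h in(0,.03,.06):
    for nm,T in(('a',Rb),('flip',Rb*F)):
        p=S+n*(h+.0146); print(h,nm,ik(p,T))
p=S+xr*.1+n*.02
for nm,T in(('a',Rs),('flip',Rs*F)): print('stone',nm,ik(p,T), ik(p+n*.04,T))
E
```

```text
0 a []
0 flip []
0.03 a []
0.03 flip []
0.06 a []
0.06 flip []
stone a [] []
stone flip [] []
```

The kinematic fit is accurate to under a millimetre. It shows that gripping the bar square to the deck at its middle is out of range. The pads allow any tilt about their closing line, and the grasp can be off-centre, so I search those options.

```bash
cat > scan.py <<'E'
from ikb import *
def sols(p,T):
    """all in-range joint solutions: scan the wrist offset's direction"""
    z=T.apply([0,0,1]); a=T.apply([1,0,0]); b=np.cross(z,a); a1,d1,L2,L3,e,bb,c,L6=X
    th=np.linspace(0,2*np.pi,181); G=[]; Q=[]
    L3e=np.hypot(L3,e)
    for t in th:
        u=np.cos(t)*a+np.sin(t)*b; W=p-L6*z-c*u; r=np.hypot(W[0],W[1])-a1; hgt=W[2]-d1; d=np.hypot(r,hgt)
        if not abs(L2-L3e)<d<L2+L3e: G.append(np.nan); Q.append(None); continue
        g=np.arccos((L2**2+L3e**2-d*d)/(2*L2*L3e)); j3=np.degrees(g)-90
        al=np.arccos((L2**2+d*d-L3e**2)/(2*L2*d)); j2=90-np.degrees(np.arctan2(hgt,r)+al); j1=np.degrees(np.arctan2(W[1],W[0]))
        be=np.radians(j2+j3*-1-0) ; j3=-j3 if False else j3
        be=np.radians(j2-j3); f=np.array([np.cos(be)*np.cos(np.radians(j1)),np.cos(be)*np.sin(np.radians(j1)),-np.sin(be)])
        G.append(f@u); Q.append((j1,j2,j3))
    out=[]
    for i in range(180):
        if np.isfinite(G[i]) and np.isfinite(G[i+1]) and G[i]*G[i+1]<=0:
            j1,j2,j3=Q[i]
            for j4 in(-140,-90,-45,0,45,80):
              for j5 in (-10,-40):
                f=lambda q:np.r_[(fk(q,X)[0]-p)*10,(fk(q,X)[1].inv()*T).as_rotvec()]
                for j6 in(-90,90):
                    t=least_squares(f,[j1,j2,j3,j4,j5,j6],max_nfev=40)
                    q=t.x.copy(); q[5]=(q[5]+180)%360-180
                    if abs(t.fun).max()<1e-4 and (q>lo-.4).all() and (q<hi+.4).all() and not any(abs(q-s).max()<1 for s in out): out.append(q)
    return out
E
cat > s1.py <<'E'
from scan import *
print('check',[s.round(1) for s in sols(np.array([.46821517,-.00103844,.19386135]),R.from_euler('xyz',[180,0,.4],degrees=True))])
for psi in(-30,-20,-10,10,20,30):
  for t in(-.04,0,.04):
    T=R.from_rotvec(np.radians(psi)*xr)*Rb
    s=[sols(S+n*(h+.013)+yr*t,T) for h in(0,.03)]
    if any(s): print(psi,t,[[x.round(0).tolist() for x in y] for y in s],flush=True)
E
time timeout 550 python3 s1.py
```

```text
check [array([ 24. ,   2.6, -28. ,   0. , -59.4,  66.4])]
10 -0.04 [[[11.0, 8.0, -42.0, -27.0, -11.0, 18.0]], [[14.0, 3.0, -45.0, -19.0, -12.0, 8.0]]]
20 -0.04 [[[-7.0, 12.0, -30.0, -50.0, -32.0, 53.0]], [[-6.0, 8.0, -31.0, -46.0, -33.0, 48.0]]]
20 0 [[[-1.0, 10.0, -32.0, -50.0, -28.0, 48.0]], [[1.0, 6.0, -33.0, -45.0, -29.0, 42.0]]]
20 0.04 [[[6.0, 9.0, -34.0, -49.0, -24.0, 41.0]], [[9.0, 5.0, -36.0, -43.0, -24.0, 34.0]]]
30 -0.04 [[[-17.0, 17.0, -24.0, -57.0, -47.0, 66.0]], [[-17.0, 13.0, -25.0, -54.0, -48.0, 63.0]]]
30 0 [[[-13.0, 16.0, -26.0, -58.0, -44.0, 64.0]], [[-12.0, 12.0, -27.0, -56.0, -45.0, 60.0]]]
30 0.04 [[[-7.0, 15.0, -28.0, -60.0, -40.0, 62.0]], [[-7.0, 10.0, -29.0, -57.0, -41.0, 57.0]]]
real	0m26.300s
user	0m26.769s
sys	0m0.056s
```

```bash
cat > s2.py <<'E'
from scan import *
E=lambda *a:R.from_euler('xyz',a,degrees=True)
Tb=E(180,0,-16.7)*R.from_euler('y',-20,degrees=True)
print('bench bar',[[x.round(0).tolist() for x in sols(np.array([.4715,.2685,z]),Tb)] for z in(.015,.12)])
for c in(15,22,29.3):
    T=Rs*R.from_euler('y',c,degrees=True); print(c,'tool z on slope',T.apply([0,0,1]).round(2),[[x.round(0).tolist() for x in sols(S+xr*.1+n*h,T)] for h in(.017,.07)])
    for yw in(-17.6,):
        Tq=E(180,0,yw)*R.from_euler('y',c,degrees=True); print('  bench z',Tq.apply([0,0,1]).round(2),[[x.round(0).tolist() for x in sols(np.array([.4552,-.2706,z]),Tq)] for z in(.016,.12)])
p,r=pose(); plan(p,r,[.46,.15,.2],E(180,0,-16.7),3,10)
E
python3 s2.py
```

```text
bench bar [[[38.0, 30.0, -12.0, -19.0, -61.0, 46.0]], [[38.0, 23.0, -7.0, -17.0, -72.0, 42.0]]]
15 tool z on slope [ 0.7   0.02 -0.72] [[], []]
  bench z [ 0.25 -0.08 -0.97] [[[-8.0, 16.0, -50.0, 15.0, -9.0, 67.0]], [[-8.0, 5.0, -40.0, 5.0, -29.0, 76.0]]]
22 tool z on slope [ 0.78  0.02 -0.63] [[[-8.0, 8.0, -33.0, -102.0, -7.0, -162.0]], []]
  bench z [ 0.36 -0.11 -0.93] [[], [[-7.0, 3.0, -49.0, 13.0, -17.0, 68.0]]]
29.3 tool z on slope [ 0.85  0.02 -0.52] [[[-27.0, 14.0, -46.0, -133.0, -34.0, -116.0]], [[-20.0, 3.0, -41.0, -118.0, -21.0, -139.0]]]
  bench z [ 0.47 -0.15 -0.87] [[], []]
rows 10 mm/row 18.3 deg/row 7.49
[3.0, -1.67, 0.24, -0.7, -0.041, -0.025, -0.122, 3.0, -1.71, 0.06, -0.65, -0.04, -0.024, -0.122, 3.0, -1.72, -0.12, -0.61, -0.041, -0.025, -0.122, 3.0, -1.71, -0.31, -0.57, -0.04, -0.025, -0.122, 3.0, -1.68, -0.49, -0.55, -0.041, -0.025, -0.121, 3.0, -1.62, -0.67, -0.53, -0.04, -0.024, -0.122, 3.0, -1.53, -0.84, -0.53, -0.041, -0.025, -0.122, 3.0, -1.44, -1.01, -0.52, -0.04, -0.025, -0.122, 3.0, -1.32, -1.15, -0.53, -0.041, -0.024, -0.122, 3.0, -1.19, -1.28, -0.56, -0.04, -0.025, -0.122]
```

Emit:
move_arm(moves=[3,-1.7,0.2,-0.7,-0.041,-0.025,-0.122,3,-1.7,0,-0.65,-0.041,-0.025,-0.122,3,-1.7,-0.1,-0.6,-0.041,-0.025,-0.122,3,-1.7,-0.3,-0.6,-0.04,-0.025,-0.122,3,-1.7,-0.5,-0.55,-0.04,-0.025,-0.122,3,-1.6,-0.7,-0.55,-0.04,-0.024,-0.122,3,-1.5,-0.8,-0.5,-0.04,-0.024,-0.122,3,-1.4,-1.0,-0.5,-0.04,-0.024,-0.122])

```text
clock: 7.75
tool_pos: [0.4829, 0.109, 0.1895]
orientation: [-174.0, -3.0, -33.5]
force: [0.9, 0.1, -1.3]
opening: 0.0395
gripper_force: 30.0
```

Emit:
move_arm(moves=[3,-1.3,-1.2,-0.5,-0.04,-0.024,-0.122,3,-1.2,-1.3,-0.5,-0.04,-0.024,-0.122,3,0,0,0,0,0,0])

```text
clock: 8.05
tool_pos: [0.4742, 0.1443, 0.2004]
orientation: [-179.0, -1.2, -19.4]
force: [0.4, 0.1, -2.0]
opening: 0.0396
gripper_force: 30.0
```

Run:
```python
from geo import *
p,r=pose(); print(p,r.as_euler('xyz',degrees=True),ctrl.get_obs()['joint_pos'].round(1)); plan(p,r,[.4715,.2685,.06],R.from_euler('xyz',[180,0,-16.7],degrees=True),3,5)
```

```text
[0.47417813 0.14429282 0.20036807] [-179.02863      -1.16953059  -19.38966594] [ 40.1   4.1 -25.7   0.6 -58.8  30.2]
rows 5 mm/row 37.5 deg/row 0.62
[3.0, -0.93, -2.28, 2.83, -0.003, -0.004, -0.009, 3.0, -0.9, -2.29, 2.82, -0.004, -0.004, -0.01, 3.0, -0.87, -2.32, 2.82, -0.003, -0.004, -0.009, 3.0, -0.83, -2.33, 2.82, -0.003, -0.005, -0.009, 3.0, -0.8, -2.34, 2.81, -0.003, -0.004, -0.01]
```

Emit:
move_arm(moves=[3,-0.9,-2.3,2.8,-0.003,-0.004,-0.009,3,-0.9,-2.3,2.8,-0.003,-0.004,-0.009,3,-0.9,-2.3,2.8,-0.003,-0.004,-0.009,3,-0.85,-2.3,2.8,-0.003,-0.004,-0.01,3,-0.8,-2.3,2.8,-0.003,-0.004,-0.01,3,0,0,2,0,0,0,3,0,0,1,0,0,0,3,0,0,0.8,0,0,0])

```text
clock: 8.85
tool_pos: [0.4715, 0.2648, 0.0215]
orientation: [-180.0, -0.0, -17.1]
force: [0.4, 1.0, -1.3]
opening: 0.0398
gripper_force: 30.0
```

Emit:
move_arm(moves=[3,0,0,0,0,0,0,3,0,0,0,0,0,0])

```text
clock: 9.05
tool_pos: [0.4724, 0.2651, 0.0228]
orientation: [-179.9, -0.1, -17.1]
force: [-0.3, -1.1, -0.7]
opening: 0.0399
gripper_force: 30.0
```

Next I lower the last 8 mm and open.

Emit:
move_arm(moves=[3,0,0,0.4,0,0,0,3,0,0,0.2,0,0,0,3,0,0,0.1,0,0,0,3,0,0,0.1,0,0,0,3,0,0,0,0,0,0])

```text
clock: 9.55
tool_pos: [0.4721, 0.2651, 0.0146]
orientation: [-180.0, -0.1, -17.1]
force: [-2.0, -1.5, 6.5]
opening: 0.0397
gripper_force: 30.0
```

Emit:
move_arm(moves=[8.7,0,0,0,0,0,0,8.7,0,0,0,0,0,0,8.7,0,0,0,0,0,0,8.7,0,0,0,0,0,0,8.7,0,0,0,0,0,0,8.7,0,0,0,0,0,0])

```text
clock: 10.15
tool_pos: [0.472, 0.2651, 0.0138]
orientation: [-180.0, -0.1, -17.1]
force: [0.4, 0.3, 0.6]
opening: 0.0822
gripper_force: 0.0
```

Run:
```python
from geo import *
o=ctrl.get_obs(); p,r=pose(o); print(p,r.as_euler('xyz',degrees=True),o['opening'],o['force'])
T=R.from_euler('xyz',[180,0,r.as_euler('xyz',degrees=True)[2]],degrees=True)
c=p+T.apply([-.0007,0,0]); plan(p,r,[c[0],c[1],.0165],T*R.from_euler('y',-20,degrees=True),8.7,4)
```

```text
[0.47200824 0.26511615 0.01375167] [-1.79987055e+02 -5.28673940e-02 -1.71179565e+01] 0.08219191395444991 [0.35220154 0.28702651 0.63023481]
rows 4 mm/row 0.7 deg/row 5.01
[8.7, -0.02, 0, -0.07, 0, -0.087, 0, 8.7, -0.02, 0, -0.07, 0, -0.088, 0, 8.7, -0.03, 0, -0.06, 0, -0.087, 0, 8.7, -0.03, 0, -0.06, 0, -0.088, 0.0]
```

Emit:
move_arm(moves=[8.7,0,0,-0.3,0,0,0,8.7,0,0,-0.05,0,-0.087,0,8.7,0,0,0,0,-0.087,0,8.7,0,0,0,0,-0.087,0,8.7,0,0,0,0,-0.087,0,8.7,0,0,0,0,0,0,8.7,0,0,0,0,0,0])

```text
clock: 10.85
tool_pos: [0.4724, 0.2646, 0.0168]
orientation: [180.0, 19.8, -17.2]
force: [0.3, -0.3, -0.2]
opening: 0.0871
gripper_force: 0.0
```

Run:
```python
from geo import *
o=ctrl.get_obs(); p,r=pose(o); print(p,r.apply([0,0,1]),r.apply([0,1,0]),o['joint_pos'].round(1))
i,d,m=snap('wrist'); save('w4.png',i)
```

```text
[0.47243047 0.26458586 0.01680815] [-0.3243203   0.10015652 -0.94063011] [-2.95953787e-01 -9.55202201e-01  3.33915966e-04] [ 37.7  30.2 -11.6 -18.4 -61.3  45.9]
```

Emit:
move_arm(moves=[3,0,0,0,0,0,0,3,0,0,0,0,0,0,3,0,0,0,0,0,0,3,0,0,0,0,0,0,3,0,0,0,0,0,0,3,0,0,0,0,0,0,3,0,0,0,0,0,0,3,0,0,0,0,0,0])

```text
clock: 11.7
tool_pos: [0.472, 0.2652, 0.0174]
orientation: [-180.0, 19.9, -17.1]
force: [-0.0, 0.1, 1.5]
opening: 0.0394
gripper_force: 30.0
```

Emit:
move_arm(moves=[3,0,0,0,0,0,0,3,0,0,0,0,0,0])

```text
clock: 11.9
tool_pos: [0.472, 0.2652, 0.0174]
orientation: [-180.0, 19.9, -17.1]
force: [-0.6, 0.8, 0.5]
opening: 0.0395
gripper_force: 30.0
```

Run:
```python
from plan import *
o=ctrl.get_obs(); p,r=pose(o); print(p,r.as_euler('xyz',degrees=True),o['opening'],o['gripper_force'])
i,d,m=snap('wrist'); np.savez('w5.npz',p=i,T=m['cam_to_world'],tp=p,tr=r.as_matrix())
cv2.imwrite('pics/w5c.png',i[:300,160:480,::-1])
```

```text
[0.47204216 0.26516486 0.01735966] [-179.97315305   19.88532324  -17.11285674] 0.03946076018290636 29.99838888645172
```

View pics/w5c.png

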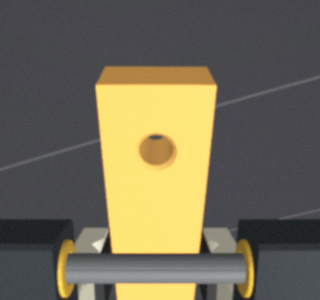

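The bar is gripped. The hole is at about (317,151) and the far top edge is at row 84. I locate the bar in the tool frame.

```bash
cat >> geo.py <<'E'
E_=lambda *a:R.from_euler('xyz',a,degrees=True)
E
python3 - <<'E'
from m import *; from geo import *
w=np.load('w5.npz'); p=w['p']; m=dict(vision.camera_model('wrist'),cam_to_world=w['T']); Z=np.array([0,0,1.])
ref=np.median(p[105:125,300:335].reshape(-1,3),0); dif=np.abs(p[125:178,295:340].astype(int)-ref).sum(2)
for th in(30,45,60):
    k=(dif>th).astype(np.uint8); c=max(cv2.findContours(k,cv2.RETR_EXTERNAL,cv2.CHAIN_APPROX_NONE)[0],key=cv2.contourArea)[:,0]+[295,125]
    X=plane(m,c,[0,0,.026],Z)[:,:2]*1000; cc,r=cv2.minEnclosingCircle(X.astype(np.float32)); el=cv2.fitEllipse(X.astype(np.float32)); print(th,cc,r,el)
b=R.from_euler('z',-17.11,degrees=True).as_matrix(); tp=w['tp']
h=b.T@(np.array([*el[0],26])/1000-tp); print('hole rel TCP in bar axes',h*1000,' -> centre x',h[0]*1000-60)
# far top edge and sides
g=p.astype(int); col=g[60:110,300:335].mean(1).sum(1); dv=np.abs(np.diff(col)); print('rows',[(60+i,int(dv[i])) for i in np.argsort(dv)[-4:]])
e=plane(m,[[317,84.3]],[0,0,.026],Z)[0]; print('edge rel',(b.T@(e-tp)*1000))
E
```

```text
30 (528.759033203125, 247.27877807617188) 7.933870315551758 ((529.0135498046875, 246.9106903076172), (13.968328475952148, 15.563549041748047), 112.94337463378906)
45 (528.9583129882812, 246.94979858398438) 7.724997520446777 ((529.1157836914062, 246.85394287109375), (13.602954864501953, 15.03660774230957), 118.9560546875)
60 (528.9732666015625, 246.92916870117188) 7.496865272521973 ((529.2356567382812, 246.84239196777344), (13.328807830810547, 14.6014986038208), 127.34644317626953)
hole rel TCP in bar axes [60.0528104  -0.68481341  8.64034074]  -> centre x 0.05281040195564657
rows [(np.int64(66), 52), (np.int64(65), 53), (np.int64(84), 72), (np.int64(83), 81)]
edge rel [84.35353025 -0.47774593  8.64034074]
```

```bash
cat > path.py <<'E'
from ikb import *
def check(q,p,r,p1,r1,n):
    s=Slerp([0,1],R.concatenate([r,r1])); out=[]
    for i in range(1,n+1):
        pt=np.array(p)+(np.array(p1)-p)*i/n; T=s(i/n)
        f=lambda q:np.r_[(fk(q,X)[0]-pt)*10,(fk(q,X)[1].inv()*T).as_rotvec()]
        t=least_squares(f,np.clip(q,lo+.01,hi-.01),bounds=(lo,hi)); dq=abs(t.x-q).max(); q=t.x
        out.append((q.round(0).astype(int).tolist(),round(float(dq),1),round(float(abs(t.fun).max()),4)))
    return out
E
cat > s3.py <<'E'
from path import *
o=ctrl.get_obs(); p,r=pose(o); q=o['joint_pos']; p1=p+[0,0,.16]; a=check(q,p,r,p1,r,4); print(a[-1])
TB=Rb*R.from_euler('y',-19.9,degrees=True)
p2=S+n*(.055+.0174); b=check(a[-1][0],p1,r,p2,TB,12); [print(x) for x in b]
p3=S+n*.0174; print(check(b[-1][0],p2,TB,p3,TB,4)[-1])
plan(p1,r,p2,TB,3,12)
E
python3 s3.py
```

```text
([38, 20, -4, -17, -78, 40], 4.4, 0.0)
([35, 18, -8, -18, -74, 38], 4.3, 0.0)
([33, 15, -11, -19, -69, 37], 4.4, 0.0)
([30, 13, -14, -20, -65, 35], 4.4, 0.0)
([28, 11, -18, -21, -61, 34], 4.3, 0.0)
([25, 9, -21, -22, -56, 32], 4.3, 0.0)
([22, 7, -23, -24, -52, 31], 4.2, 0.0)
([19, 6, -26, -25, -48, 31], 4.2, 0.0)
([17, 4, -28, -27, -44, 30], 4.1, 0.0)
([14, 3, -31, -30, -40, 31], 3.9, 0.0)
([10, 2, -32, -33, -36, 31], 3.7, 0.0)
([7, 2, -34, -37, -33, 33], 3.6, 0.0)
([3, 2, -35, -41, -30, 35], 4.5, 0.0)
([0, 10, -32, -49, -28, 47], 2.8, 0.0)
rows 12 mm/row 22.6 deg/row 6.39
[3.0, 0.91, 2.06, 0.18, 0.069, 0.027, 0.083, 3.0, 1.08, 1.98, 0.07, 0.07, 0.026, 0.083, 3.0, 1.24, 1.88, -0.03, 0.069, 0.027, 0.084, 3.0, 1.39, 1.77, -0.13, 0.069, 0.026, 0.083, 3.0, 1.54, 1.64, -0.2, 0.07, 0.027, 0.083, 3.0, 1.68, 1.49, -0.28, 0.069, 0.026, 0.083, 3.0, 1.8, 1.32, -0.32, 0.069, 0.027, 0.083, 3.0, 1.91, 1.14, -0.36, 0.069, 0.026, 0.084, 3.0, 2.01, 0.96, -0.38, 0.07, 0.027, 0.083, 3.0, 2.09, 0.75, -0.38, 0.069, 0.026, 0.083, 3.0, 2.16, 0.56, -0.37, 0.069, 0.027, 0.083, 3.0, 2.2, 0.35, -0.35, 0.07, 0.026, 0.083]
```

Emit:
move_arm(moves=[3,-1.36,0,-3.76,0,0,0,3,-1.36,0,-3.76,0,0,0,3,-1.36,0,-3.76,0,0,0,3,-1.36,0,-3.76,0,0,0,3,0.9,2.05,0.2,0.069,0.027,0.083,3,1.1,2,0.05,0.07,0.026,0.083,3,1.25,1.9,0,0.069,0.027,0.084,3,1.4,1.75,-0.15,0.069,0.026,0.083])

```text
clock: 12.75
tool_pos: [0.4783, 0.1758, 0.1576]
orientation: [-170.1, 15.4, -37.8]
force: [1.2, -0.2, -0.9]
opening: 0.0399
gripper_force: 30.0
```

Emit:
move_arm(moves=[3,1.55,1.65,-0.2,0.07,0.027,0.083,3,1.7,1.5,-0.3,0.069,0.026,0.083,3,1.8,1.3,-0.3,0.069,0.027,0.083,3,1.9,1.15,-0.35,0.069,0.026,0.084,3,2,0.95,-0.4,0.07,0.027,0.083,3,2.1,0.75,-0.4,0.069,0.026,0.083,3,2.15,0.55,-0.35,0.069,0.027,0.083,3,2.2,0.35,-0.35,0.07,0.026,0.083])

```text
clock: 13.55
tool_pos: [0.4906, -0.0001, 0.119]
orientation: [-149.1, 17.3, -78.9]
force: [0.3, -0.2, -1.0]
opening: 0.0399
gripper_force: 30.0
```

Emit:
move_arm(moves=[3,0,0,0,0,0,0,3,0,0,0,0,0,0,3,0,0,0,0,0,0])

```text
clock: 13.85
tool_pos: [0.4916, 0.0012, 0.1196]
orientation: [-149.1, 17.3, -78.6]
force: [-0.7, 0.0, -0.8]
opening: 0.0398
gripper_force: 30.0
```

```bash
cat > st.py <<'E'
from geo import *
TB=Rb*R.from_euler('y',-19.9,degrees=True)
if __name__=='__main__':
    o=ctrl.get_obs(); p,r=pose(o); e=p-S
    print('h %.2f up %.2f left %.2f'%((e@n-.0174)*1e3,(e@xr)*1e3,(e@yr)*1e3),'rot err deg (n,xr,yr)',np.degrees((r*TB.inv()).as_rotvec()@np.c_[n,xr,yr]).round(2),'F n,xr,yr',(o['force']@np.c_[n,xr,yr]).round(1),o['joint_pos'].round(0))
    h=float(sys.argv[1]); plan(p,r,S+n*(h+.0174),TB,3,int(sys.argv[2]))
E
python3 st.py .02 3
```

```text
h 54.80 up 0.80 left -0.10 rot err deg (n,xr,yr) [ 0.11  0.04 -0.03] F n,xr,yr [-0.3 -1.   0. ] [  3.   2. -35. -41. -30.  36.]
rows 3 mm/row 11.6 deg/row 0.04
[3.0, 0.39, 0.03, 1.09, 0, 0, 0.001, 3.0, 0.39, 0.02, 1.09, 0, 0, 0, 3.0, 0.4, 0.03, 1.1, 0, 0.001, 0.001]
```

Emit:
move_arm(moves=[3,0.4,0,1.1,0,0,0,3,0.4,0.05,1.1,0,0,0,3,0.4,0.05,1.1,0,0,0,3,0,0,0,0,0,0,3,0,0,0,0,0,0])

```text
clock: 14.35
tool_pos: [0.5076, 0.0017, 0.0881]
orientation: [-149.2, 17.3, -78.6]
force: [-0.9, 0.1, -0.7]
opening: 0.0399
gripper_force: 30.0
```

```bash
python3 st.py .0 4
python3 - <<'E'
from h import *
a,_,_=snap('wrist'); b,d,m=snap('side'); np.savez('s6.npz',p=b,d=d)
A=cv2.resize(a[60:280,200:440],None,fx=1.6,fy=1.6); B=cv2.resize(b[160:250,250:370],None,fx=3,fy=3,interpolation=cv2.INTER_CUBIC); C=np.zeros((360,760,3),np.uint8); C[:A.shape[0],:A.shape[1]]=A; C[:270,390:750]=B; save('c6.png',C)
E
```

```text
h 19.51 up -0.62 left 0.08 rot err deg (n,xr,yr) [0.09 0.05 0.02] F n,xr,yr [-0.2 -1.2  0.1] [  1.   7. -33. -46. -29.  43.]
rows 4 mm/row 4.9 deg/row 0.03
[3.0, 0.17, -0.02, 0.46, 0, 0, 0, 3.0, 0.17, -0.01, 0.46, 0, 0, 0.001, 3.0, 0.16, -0.02, 0.45, 0.001, 0.001, 0, 3.0, 0.17, -0.01, 0.46, 0, 0, 0.0]
```

View pics/c6.png

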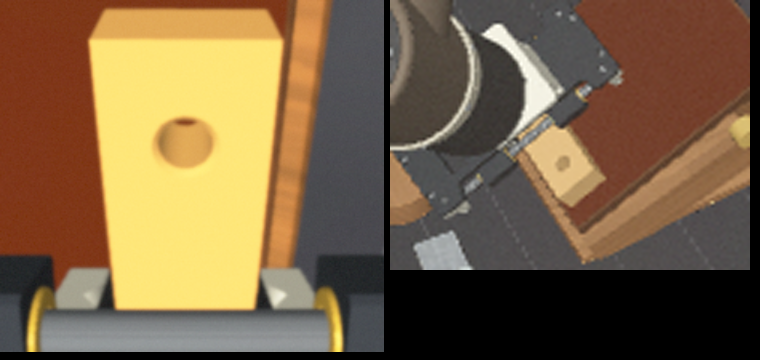

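The bar is square above the pins in both views. I descend with force checks.

Emit:
move_arm(moves=[3,0.1,-0.06,0.28,0,0,0,3,0.1,0,0.28,0,0,0,3,0.1,0,0.28,0,0,0,3,0,0,0,0,0,0])

```text
clock: 14.85
tool_pos: [0.5124, 0.0014, 0.0803]
orientation: [-149.2, 17.3, -78.7]
force: [-0.9, 0.2, -1.2]
opening: 0.04
gripper_force: 30.0
```

```bash
python3 st.py .0 4
```

```text
h 10.32 up -0.24 left -0.42 rot err deg (n,xr,yr) [ 0.01  0.01 -0.  ] F n,xr,yr [-0.7 -1.4  0.2] [  0.   8. -33. -47. -28.  45.]
rows 4 mm/row 2.6 deg/row 0.00
[3.0, 0.08, -0.01, 0.25, 0, 0, 0, 3.0, 0.08, 0, 0.24, 0, 0, 0, 3.0, 0.07, -0.01, 0.25, 0, 0, 0, 3.0, 0.08, 0, 0.24, 0, 0, 0.0]
```

Emit:
move_arm(moves=[3,0.07,0,0.19,0,0,0,3,0.07,0,0.19,0,0,0,3,0,0,0,0,0,0])

```text
clock: 15.15
tool_pos: [0.5143, 0.0014, 0.0767]
orientation: [-149.2, 17.3, -78.7]
force: [0.8, 0.5, -1.6]
opening: 0.0398
gripper_force: 30.0
```

```bash
python3 st.py .0 3
```

```text
h 6.34 up -0.32 left -0.44 rot err deg (n,xr,yr) [0.01 0.01 0.  ] F n,xr,yr [-1.8 -0.1  0.5] [ -0.   9. -32. -48. -28.  45.]
rows 3 mm/row 2.1 deg/row 0.01
[3.0, 0.06, -0.01, 0.2, 0, 0, 0, 3.0, 0.06, -0.01, 0.21, 0, 0, 0, 3.0, 0.05, -0.01, 0.2, 0, 0, 0.0]
```

Emit:
move_arm(moves=[3,0.07,0,0.19,0,0,0,3,0.04,0,0.1,0,0,0,3,0,0,0,0,0,0])

```text
clock: 15.45
tool_pos: [0.5158, 0.0014, 0.0741]
orientation: [-149.2, 17.3, -78.7]
force: [-1.0, 0.1, -1.7]
opening: 0.04
gripper_force: 30.0
```

```bash
python3 st.py .0 3
```

```text
h 3.34 up -0.29 left -0.45 rot err deg (n,xr,yr) [ 0.01  0.02 -0.  ] F n,xr,yr [-1.  -1.7  0.1] [ -0.   9. -32. -48. -28.  46.]
rows 3 mm/row 1.1 deg/row 0.01
[3.0, 0.02, -0.01, 0.11, 0, 0, 0, 3.0, 0.03, -0.01, 0.11, 0, 0, 0, 3.0, 0.02, -0.01, 0.11, 0, 0, 0.0]
```

Emit:
move_arm(moves=[3,0.04,0,0.1,0,0,0,3,0.04,0,0.1,0,0,0,3,0.02,0,0.06,0,0,0,3,0,0,0,0,0,0])

```text
clock: 15.85
tool_pos: [0.5172, 0.0014, 0.0718]
orientation: [-149.2, 17.3, -78.7]
force: [-0.6, -0.2, -1.9]
opening: 0.0395
gripper_force: 30.0
```

Emit:
move_arm(moves=[3,0.02,0,0.06,0,0,0,3,0.02,0,0.06,0,0,0,3,0,0,0,0,0,0])

```text
clock: 16.15
tool_pos: [0.5177, 0.0015, 0.0709]
orientation: [-149.2, 17.3, -78.7]
force: [-3.3, -0.5, 1.5]
opening: 0.0397
gripper_force: 30.0
```

```bash
python3 st.py .0 3
```

```text
h -0.39 up -0.24 left -0.41 rot err deg (n,xr,yr) [ 0.03  0.03 -0.02] F n,xr,yr [ 3.  -2.1 -0.4] [ -0.  10. -32. -49. -28.  47.]
rows 3 mm/row 0.2 deg/row 0.02
[3.0, -0.02, -0.01, -0.01, 0, 0, 0, 3.0, -0.01, -0.01, -0.01, 0, 0, 0, 3.0, -0.02, 0, 0, 0, 0.001, 0.001]
```

Emit:
move_arm(moves=[3,0.02,0,0.06,0,0,0,3,0,0,0,0,0,0])

```text
clock: 16.35
tool_pos: [0.5177, 0.0015, 0.0709]
orientation: [-149.1, 17.3, -78.6]
force: [-9.5, -2.3, 10.3]
opening: 0.0395
gripper_force: 30.0
```

Emit:
move_arm(moves=[8.7,0,0,0,0,0,0,8.7,0,0,0,0,0,0,8.7,0,0,0,0,0,0,8.7,0,0,0,0,0,0,8.7,0,0,0,0,0,0,8.7,0,0,0,0,0,0,8.7,0,0,0,0,0,0])

```text
clock: 17.05
tool_pos: [0.5182, 0.0015, 0.0702]
orientation: [-149.2, 17.3, -78.7]
force: [0.8, 0.4, -1.1]
opening: 0.0857
gripper_force: 0.0
```

```bash
python3 st.py .0 3|head -1
cat > s4.py <<'E'
from path import *; from scan import sols
o=ctrl.get_obs(); p,r=pose(o); q=o['joint_pos']
c=-29.3
TS=Rs*R.from_euler('y',c,degrees=True); print('slope z',TS.apply([0,0,1]).round(2)); 
PS=S+xr*.1+n*.018; print([x.round(0).tolist() for x in sols(PS,TS)],[x.round(0).tolist() for x in sols(PS+n*.06,TS)])
for c in(-29.3,-20):
    Tq=E_(180,0,-17.6)*R.from_euler('y',c,degrees=True); print(c,'bench z',Tq.apply([0,0,1]).round(2),[[x.round(0).tolist() for x in sols(np.array([.4540,-.2715,z]),Tq)] for z in(.018,.12)])
E
python3 s4.py
```

```text
h -1.23 up -0.15 left -0.41 rot err deg (n,xr,yr) [ 0.02  0.02 -0.02] F n,xr,yr [-1.4  0.1  0.3] [ -0.  10. -32. -49. -28.  47.]
slope z [-0.  0. -1.]
[[19.0, 19.0, -17.0, -0.0, -54.0, 72.0]] [[20.0, 14.0, -17.0, -0.0, -59.0, 72.0]]
-29.3 bench z [-0.47  0.15 -0.87] [[[-12.0, 37.0, -9.0, -3.0, -73.0, 86.0]], [[-12.0, 30.0, -5.0, -3.0, -84.0, 85.0]]]
-20 bench z [-0.33  0.1  -0.94] [[[-11.0, 31.0, -16.0, -2.0, -63.0, 85.0]], [[-11.0, 25.0, -11.0, -2.0, -74.0, 85.0]]]
```

Emit:
move_arm(moves=[8.7,0,0,-1,0,0,0,8.7,0,0,-2.5,0,0,0,8.7,0,0,-2.5,0,0,0,8.7,0,0,-2.5,0,0,0,8.7,0,0,0,0,0,0])

```text
clock: 17.55
tool_pos: [0.4797, -0.0294, 0.1433]
orientation: [-148.9, 17.2, -78.6]
force: [0.3, 0.4, 0.3]
opening: 0.087
gripper_force: 0.0
```

```bash
cat > s5.py <<'E'
from path import *
o=ctrl.get_obs(); p,r=pose(o); q=o['joint_pos']; print(p,o['force'])
Tq=E_(180,0,-17.6)*R.from_euler('y',-29.3,degrees=True)
b=check(q,p,r,[.454,-.2715,.16],Tq,14); [print(x) for x in b[::3]+b[-1:]]
plan(p,r,[.454,-.2715,.16],Tq,8.7,14)
a,_,_=snap('wrist'); b,d,m=snap('side'); A=a[0:280,160:540]; B=cv2.resize(b[140:250,250:370],None,fx=3,fy=3,interpolation=cv2.INTER_CUBIC); C=np.zeros((330,760,3),np.uint8); C[:A.shape[0],:A.shape[1]]=A; C[:330,390:750]=B; save('c7.png',C)
E
python3 s5.py
```

```text
[ 0.4796888  -0.02938815  0.14329715] [0.26652241 0.43437065 0.26376233]
([-6, 2, -30, -38, -42, 43], 6.9, 0.0)
([-12, 9, -21, -32, -59, 54], 5.0, 0.0)
([-14, 16, -12, -24, -71, 63], 3.9, 0.0)
([-14, 22, -6, -15, -81, 72], 3.1, 0.0)
([-12, 27, -3, -6, -87, 82], 3.2, 0.0)
([-12, 28, -3, -3, -88, 85], 3.3, 0.0)
rows 14 mm/row 17.4 deg/row 5.64
[8.7, 1.55, 0.13, -0.79, -0.065, -0.033, -0.066, 8.7, 1.51, 0.29, -0.82, -0.066, -0.033, -0.066, 8.7, 1.46, 0.44, -0.85, -0.065, -0.033, -0.065, 8.7, 1.39, 0.59, -0.86, -0.066, -0.033, -0.066, 8.7, 1.32, 0.73, -0.87, -0.066, -0.033, -0.066, 8.7, 1.25, 0.88, -0.85, -0.065, -0.033, -0.066, 8.7, 1.15, 1.01, -0.83, -0.066, -0.032, -0.065, 8.7, 1.05, 1.14, -0.8, -0.065, -0.033, -0.066, 8.7, 0.96, 1.25, -0.75, -0.066, -0.033, -0.066, 8.7, 0.84, 1.36, -0.69, -0.065, -0.033, -0.066, 8.7, 0.72, 1.45, -0.63, -0.065, -0.033, -0.066, 8.7, 0.61, 1.54, -0.55, -0.066, -0.033, -0.066, 8.7, 0.49, 1.61, -0.47, -0.065, -0.033, -0.065, 8.7, 0.36, 1.66, -0.38, -0.066, -0.033, -0.066]
```

View pics/c7.png

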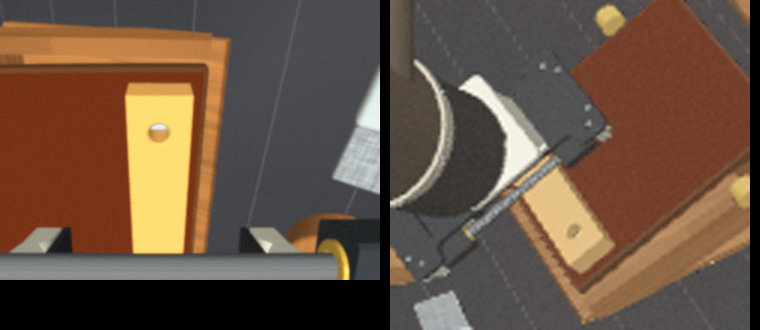

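The bar lies flat, with the diamond pin visible in its hole at (159,132) in the left picture. Next I go to the stone.

Emit:
move_arm(moves=[8.7,1.55,0.1,-0.8,-0.065,-0.033,-0.066,8.7,1.5,0.3,-0.8,-0.066,-0.033,-0.066,8.7,1.45,0.45,-0.85,-0.065,-0.033,-0.065,8.7,1.4,0.6,-0.85,-0.066,-0.033,-0.066,8.7,1.3,0.75,-0.85,-0.066,-0.033,-0.066,8.7,1.25,0.9,-0.85,-0.065,-0.033,-0.066,8.7,1.15,1,-0.85,-0.066,-0.033,-0.066,8.7,1.05,1.15,-0.8,-0.066,-0.033,-0.066])

```text
clock: 18.45
tool_pos: [0.4647, -0.1674, 0.1481]
orientation: [-168.5, 20.7, -43.4]
force: [0.8, 0.0, 0.0]
opening: 0.087
gripper_force: 0.0
```

Emit:
move_arm(moves=[8.7,0.95,1.25,-0.75,-0.066,-0.033,-0.066,8.7,0.85,1.35,-0.7,-0.065,-0.033,-0.066,8.7,0.7,1.45,-0.65,-0.065,-0.033,-0.066,8.7,0.6,1.55,-0.55,-0.066,-0.033,-0.066,8.7,0.5,1.6,-0.45,-0.065,-0.033,-0.065,8.7,0.35,1.65,-0.4,-0.066,-0.033,-0.066,8.7,0,0,0,0,0,0,8.7,0,0,0,0,0,0])

```text
clock: 19.25
tool_pos: [0.4538, -0.2693, 0.1553]
orientation: [-180.0, 29.7, -17.6]
force: [-0.0, -0.2, 0.2]
opening: 0.0865
gripper_force: 0.0
```

```bash
cat > s6.py <<'E'
from m import *; from path import *
o=ctrl.get_obs(); p,r=pose(o); q=o['joint_pos']; print(p,r.as_euler('xyz',degrees=True))
i,d,m=snap('wrist'); np.savez('w8.npz',p=i,d=d); hs=cv2.cvtColor(i,cv2.COLOR_RGB2HSV).astype(int); save('w8.png',i)
k=comp((hs[...,1]<110)&(hs[...,2]>170),(200,30,440,245)); c=cloud(m,d); print(k.sum(),block(m,k,.03),np.median(c[k>0][:,2]))
v,u=np.nonzero(k); print(u.min(),u.max(),v.min(),v.max())
j,_,mt=snap('top'); h2=cv2.cvtColor(j,cv2.COLOR_RGB2HSV).astype(int); k2=comp((h2[...,1]<120)&(h2[...,2]>150),(370,200,410,260)); print('top',k2.sum(),block(mt,k2,.03))
E
python3 s6.py
```

```text
[ 0.45383967 -0.26927034  0.15529692] [-179.98696002   29.74932009  -17.61361949]
11886 (((445.2079772949219, -267.8518981933594), (55.67717742919922, 144.8263397216797), 72.48149871826172), np.float32(162.4815), array([ 0.45823547, -0.27195241]), np.float64(162.53118202181693)) 0.03002922064115346
274 360 30 192
top 436 (((425.21148681640625, -263.53863525390625), (53.79139709472656, 99.99421691894531), 72.37826538085938), np.float32(162.37827), array([ 0.42497441, -0.26519698]), np.float64(163.07651666029892))
```

Emit:
move_arm(moves=[8.7,1.5,0.1,2.6,0,0,0,8.7,1.5,0,2.6,0,0,0,8.7,1.5,0,2.6,0,0,0,8.7,1.5,0,2.6,0,0,0,8.7,0.4,0,0.7,0,0,0,8.7,0.3,0,0.5,0,0,0,8.7,0,0,0,0,0,0])

```text
clock: 20.05
tool_pos: [0.4547, -0.2716, 0.0234]
orientation: [180.0, 29.6, -17.5]
force: [-1.1, 0.5, 0.8]
opening: 0.0869
gripper_force: 0.0
```

Emit:
move_arm(moves=[8.7,0.3,0,0.5,0,0,0,4.5,0,0,0,0,0,0,4.5,0,0,0,0,0,0,4.5,0,0,0,0,0,0,4.5,0,0,0,0,0,0,4.5,0,0,0,0,0,0,4.5,0,0,0,0,0,0,4.5,0,0,0,0,0,0])

```text
clock: 20.85
tool_pos: [0.4546, -0.2714, 0.0172]
orientation: [180.0, 29.6, -17.5]
force: [-0.2, 0.7, 2.0]
opening: 0.0547
gripper_force: 30.0
```

Emit:
move_arm(moves=[4.5,0,0,0,0,0,0,4.5,0,0,0,0,0,0])

```text
clock: 21.05
tool_pos: [0.4546, -0.2714, 0.0171]
orientation: [180.0, 29.6, -17.5]
force: [0.5, 2.1, 3.9]
opening: 0.0549
gripper_force: 30.0
```

```bash
cat > s7.py <<'E'
from m import *; from path import *
o=ctrl.get_obs(); p,r=pose(o); q=o['joint_pos']; print(p,r.as_euler('xyz',degrees=True),o['opening'],o['gripper_force'])
i,d,m=snap('wrist'); np.savez('w9.npz',p=i,d=d,T=m['cam_to_world'],tp=p,tr=r.as_matrix()); hs=cv2.cvtColor(i,cv2.COLOR_RGB2HSV).astype(int); save('w9.png',i)
k=comp((hs[...,1]<110)&(hs[...,2]>170),(160,0,480,240)); v,u=np.nonzero(k); print(k.sum(),u.min(),u.max(),v.min(),v.max())
top=np.array([[x,np.nonzero(k[:,x])[0].min()] for x in range(u.min()+15,u.max()-15,5)],float); print(top[::4].tolist())
P=plane(m,top,[0,0,.03],np.array([0,0,1.])); y=np.radians(-17.5); ax=np.array([np.cos(y),np.sin(y),0]); e=(P-p)@ax; print('far end from TCP along stone',e.mean()*1e3,e.std()*1e3,'centre offset',e.mean()*1e3-80)
f=np.polyfit(P[:,1],P[:,0],1); print('end-face yaw',-np.degrees(np.arctan(f[0])))
E
python3 s7.py
```

```text
[ 0.45457842 -0.2714227   0.01714555] [179.96805764  29.64422845 -17.52127968] 0.054903492054982475 30.000627636909485
16903 225 405 132 239
[[240.0, 133.0], [260.0, 133.0], [280.0, 133.0], [300.0, 133.0], [320.0, 133.0], [340.0, 133.0], [360.0, 132.0], [380.0, 133.0]]
far end from TCP along stone 78.05525060455389 0.10676783666591379 centre offset -1.9447493954461095
end-face yaw -17.379692121616902
```

View pics/w9.png

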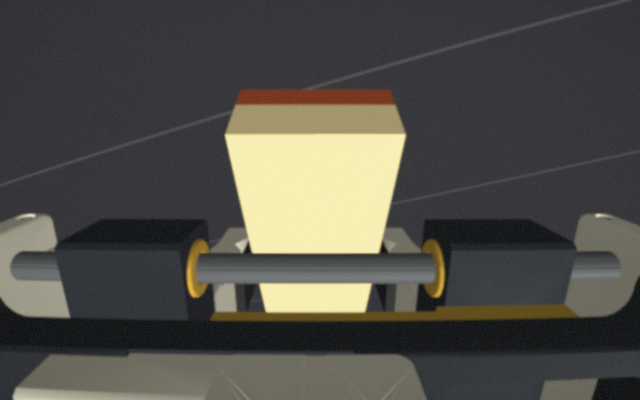

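The stone is gripped squarely and its far edge, row 133, puts the stone's centre 1.9 mm behind the TCP. I plan the carry.

```bash
cat > st2.py <<'E'
from path import *
TS=Rs*R.from_euler('y',-29.64,degrees=True)
def tcp(u,h): return S+xr*u+n*(h+.01715)
def stat():
    o=ctrl.get_obs(); p,r=pose(o); e=p-S
    print('h %.2f up %.2f left %.2f'%((e@n-.01715)*1e3,(e@xr)*1e3,(e@yr)*1e3),'rot err deg (n,xr,yr)',np.degrees((r*TS.inv()).as_rotvec()@np.c_[n,xr,yr]).round(2),'F n,xr,yr',(o['force']@np.c_[n,xr,yr]).round(1),'dirs in tool: -n',TS.inv().apply(-n).round(3),'-xr',TS.inv().apply(-xr).round(3),'yr',TS.inv().apply(yr).round(3)); return o,p,r
E
python3 - <<'E'
from st2 import *
o,p,r=stat(); p1=p+[0,0,.16]; a=check(o['joint_pos'],p,r,p1,r,4); print(a[-1])
p2=tcp(.112,.05); b=check(a[-1][0],p1,r,p2,TS,8); [print(x) for x in b]; plan(p1,r,p2,TS,4.5,8)
E
```

```text
h -13.05 up -86.53 left -271.96 rot err deg (n,xr,yr) [-18.3   -4.88  29.02] F n,xr,yr [2.7 2.6 1.6] dirs in tool: -n [ 0.495 -0.     0.869] -xr [-0.869  0.     0.495] yr [-0. -1.  0.]
([-12, 28, -1, -3, -91, 85], 4.3, 0.0)
([-8, 25, -3, -4, -87, 84], 3.9, 0.0)
([-4, 23, -5, -4, -83, 83], 3.7, 0.0)
([-1, 22, -7, -4, -80, 82], 3.8, 0.0)
([3, 20, -9, -4, -76, 80], 3.9, 0.0)
([7, 18, -10, -4, -72, 79], 3.9, 0.0)
([11, 17, -12, -3, -68, 77], 4.1, 0.0)
([15, 16, -14, -2, -64, 75], 4.2, 0.0)
([19, 16, -15, 0, -59, 72], 4.3, 0.0)
rows 8 mm/row 38.4 deg/row 4.33
[4.5, 0.56, -3.79, -0.21, -0.011, 0.063, -0.04, 4.5, 0.73, -3.76, -0.22, -0.01, 0.064, -0.04, 4.5, 0.89, -3.73, -0.19, -0.011, 0.063, -0.04, 4.5, 1.05, -3.68, -0.18, -0.01, 0.063, -0.04, 4.5, 1.2, -3.64, -0.15, -0.011, 0.064, -0.04, 4.5, 1.36, -3.59, -0.1, -0.01, 0.063, -0.04, 4.5, 1.51, -3.52, -0.05, -0.011, 0.063, -0.04, 4.5, 1.64, -3.47, 0.02, -0.01, 0.063, -0.04]
```

Emit:
move_arm(moves=[4.5,-1,0,-1.75,0,0,0,4.5,-2,0,-3.5,0,0,0,4.5,-2,0,-3.5,0,0,0,4.5,-2,0,-3.5,0,0,0,4.5,-1,0,-1.75,0,0,0])

```text
clock: 21.6
tool_pos: [0.4552, -0.2718, 0.1806]
orientation: [180.0, 29.4, -17.5]
force: [0.9, -0.7, -6.7]
opening: 0.055
gripper_force: 30.0
```

Emit:
move_arm(moves=[4.5,0.55,-3.8,-0.2,-0.011,0.063,-0.04,4.5,0.75,-3.75,-0.2,-0.01,0.064,-0.04,4.5,0.9,-3.75,-0.2,-0.011,0.063,-0.04,4.5,1.05,-3.7,-0.2,-0.01,0.063,-0.04,4.5,1.2,-3.65,-0.15,-0.011,0.064,-0.04,4.5,1.35,-3.6,-0.1,-0.01,0.063,-0.04,4.5,1.5,-3.5,-0.05,-0.011,0.063,-0.04,4.5,1.65,-3.45,0,-0.01,0.063,-0.04])

```text
clock: 22.4
tool_pos: [0.5904, 0.0051, 0.1696]
orientation: [-179.9, 0.4, 1.3]
force: [0.4, -0.3, -5.4]
opening: 0.0552
gripper_force: 30.0
```

Emit:
move_arm(moves=[4.5,0,0,0,0,0,0,4.5,0,0,0,0,0,0,4.5,0,0,0,0,0,0])

```text
clock: 22.7
tool_pos: [0.5899, 0.0031, 0.1697]
orientation: [-180.0, 0.5, 1.2]
force: [-0.1, -0.5, -6.4]
opening: 0.0548
gripper_force: 30.0
```

Run:
```python
from st2 import *
o,p,r=stat(); plan(p,r,tcp(.112,.008),TS,4.5,4)
```

```text
h 50.73 up 111.09 left -0.27 rot err deg (n,xr,yr) [-0.02 -0.02  0.18] F n,xr,yr [-5.5 -3.3 -0.5] dirs in tool: -n [ 0.495 -0.     0.869] -xr [-0.869  0.     0.495] yr [-0. -1.  0.]
rows 4 mm/row 10.7 deg/row 0.05
[4.5, 0.55, -0.01, 0.92, 0, 0.001, 0, 4.5, 0.55, 0, 0.91, 0, 0.001, 0, 4.5, 0.55, -0.01, 0.92, 0, 0, 0, 4.5, 0.55, -0.01, 0.91, 0, 0.001, -0.0]
```

Emit:
move_arm(moves=[4.5,0.55,0,0.9,0,-0.001,0,4.5,0.55,0,0.9,0,-0.001,0,4.5,0.55,0,0.95,0,-0.001,0,4.5,0.55,0,0.95,0,0,0,4.5,0.15,0,0.25,0,0,0,4.5,0,0,0,0,0,0,4.5,0,0,0,0,0,0])

```text
clock: 23.4
tool_pos: [0.614, 0.0042, 0.1311]
orientation: [-179.9, 0.6, 1.3]
force: [0.1, 0.4, -6.4]
opening: 0.0548
gripper_force: 30.0
```

Run:
```python
from st2 import *
o,p,r=stat(); plan(p,r,tcp(.11,.0),TS,4.5,4)
```

```text
h 5.16 up 113.25 left 0.24 rot err deg (n,xr,yr) [0.01 0.01 0.21] F n,xr,yr [-5.6 -3.   0.4] dirs in tool: -n [ 0.495 -0.     0.869] -xr [-0.869  0.     0.495] yr [-0. -1.  0.]
rows 4 mm/row 1.5 deg/row 0.05
[4.5, -0.01, 0.01, 0.15, 0, 0.001, 0, 4.5, 0, 0, 0.15, 0, 0.001, 0, 4.5, -0.01, 0.01, 0.16, 0, 0.001, 0, 4.5, -0.01, 0, 0.15, 0, 0.001, 0.0]
```

Emit:
move_arm(moves=[4.5,0.07,0,0.13,0,0.002,0,4.5,0.07,0,0.13,0,0.002,0,4.5,0.05,0,0.09,0,0,0,4.5,0,0,0,0,0,0])

```text
clock: 23.8
tool_pos: [0.6158, 0.0043, 0.1276]
orientation: [-179.9, 0.3, 1.3]
force: [0.1, -0.1, -5.9]
opening: 0.0544
gripper_force: 30.0
```

Emit:
move_arm(moves=[4.5,0.03,0,0.05,0,0,0,4.5,0,0,0,0,0,0])

```text
clock: 24.0
tool_pos: [0.6162, 0.0042, 0.127]
orientation: [-179.9, 0.3, 1.2]
force: [-0.0, -0.2, -5.4]
opening: 0.0548
gripper_force: 30.0
```

```bash
python3 -c "
from st2 import *
stat()"
```

```text
h 0.60 up 113.12 left 0.29 rot err deg (n,xr,yr) [ 0.01  0.01 -0.02] F n,xr,yr [-4.7 -2.7 -0.2] dirs in tool: -n [ 0.495 -0.     0.869] -xr [-0.869  0.     0.495] yr [-0. -1.  0.]
```

Emit:
move_arm(moves=[4.5,0.03,0,0.05,0,0,0,4.5,0.03,0,0.05,0,0,0,4.5,0,0,0,0,0,0])

```text
clock: 24.3
tool_pos: [0.6167, 0.0043, 0.1262]
orientation: [-179.9, 0.3, 1.3]
force: [-1.1, 0.7, -2.4]
opening: 0.0542
gripper_force: 30.0
```

```bash
python3 -c "
from st2 import *
stat()"
```

```text
h -0.36 up 113.19 left 0.30 rot err deg (n,xr,yr) [ 0.01  0.01 -0.02] F n,xr,yr [-1.6 -2.1  0.7] dirs in tool: -n [ 0.495 -0.     0.869] -xr [-0.869  0.     0.495] yr [-0. -1.  0.]
```

Emit:
move_arm(moves=[4.5,0.02,0,0.03,0,0,0,4.5,-0.26,0.03,0.15,0,0,0,4.5,-0.26,0,0.15,0,0,0,4.5,-0.26,0,0.15,0,0,0,4.5,0,0,0,0,0,0])

```text
clock: 24.8
tool_pos: [0.6099, 0.0038, 0.1224]
orientation: [-179.9, 0.2, 1.3]
force: [0.1, 0.4, 5.7]
opening: 0.0547
gripper_force: 30.0
```

```bash
python3 -c "
from st2 import *
stat()"
```

```text
h -0.39 up 105.41 left 0.01 rot err deg (n,xr,yr) [ 0.04  0.03 -0.17] F n,xr,yr [4.9 2.9 0.5] dirs in tool: -n [ 0.495 -0.     0.869] -xr [-0.869  0.     0.495] yr [-0. -1.  0.]
```

Emit:
move_arm(moves=[4.5,-0.02,0,-0.04,0,0,0,4.5,-0.09,0,0.05,0,0,0,4.5,-0.09,0,0.05,0,0,0,4.5,0,0,0,0,0,0])

```text
clock: 25.2
tool_pos: [0.6074, 0.0038, 0.121]
orientation: [-179.9, 0.3, 1.3]
force: [0.1, 0.1, 4.4]
opening: 0.0548
gripper_force: 30.0
```

```bash
python3 -c "
from st2 import *
stat()"
```

```text
h -0.37 up 102.50 left -0.01 rot err deg (n,xr,yr) [ 0.02  0.02 -0.06] F n,xr,yr [3.8 2.2 0.1] dirs in tool: -n [ 0.495 -0.     0.869] -xr [-0.869  0.     0.495] yr [-0. -1.  0.]
```

Emit:
move_arm(moves=[4.5,-0.06,0,0.02,0,0,0,4.5,0,0,0,0,0,0])

```text
clock: 25.4
tool_pos: [0.6065, 0.0038, 0.1205]
orientation: [-179.9, 0.3, 1.2]
force: [0.5, -0.3, 4.3]
opening: 0.0548
gripper_force: 30.0
```

Emit:
move_arm(moves=[4.5,-0.05,0,0.02,0,0,0,4.5,0,0,0,0,0,0])

```text
clock: 25.6
tool_pos: [0.6061, 0.0038, 0.1202]
orientation: [-179.9, 0.3, 1.3]
force: [0.2, -0.1, 2.4]
opening: 0.0551
gripper_force: 30.0
```

```bash
python3 -c "
from st2 import *
stat()"
```

```text
h -0.38 up 100.98 left 0.01 rot err deg (n,xr,yr) [ 0.01  0.01 -0.03] F n,xr,yr [ 2.   1.4 -0.1] dirs in tool: -n [ 0.495 -0.     0.869] -xr [-0.869  0.     0.495] yr [-0. -1.  0.]
```

Emit:
move_arm(moves=[4.5,-0.04,0,0.02,0,0,0,4.5,0,0,0,0,0,0])

```text
clock: 25.8
tool_pos: [0.606, 0.0038, 0.1202]
orientation: [-179.9, 0.3, 1.3]
force: [2.5, 0.5, 2.7]
opening: 0.0546
gripper_force: 30.0
```

Emit:
move_arm(moves=[4.5,-0.04,0,0.02,0,0,0,4.5,0,0,0,0,0,0])

```text
clock: 26.0
tool_pos: [0.6059, 0.0038, 0.1202]
orientation: [-179.9, 0.3, 1.3]
force: [3.6, -0.5, 3.2]
opening: 0.0547
gripper_force: 30.0
```

Emit:
move_arm(moves=[4.5,-0.06,0,0.03,0,0,0,4.5,0,0,0,0,0,0])

```text
clock: 26.2
tool_pos: [0.6059, 0.0038, 0.1201]
orientation: [-179.9, 0.2, 1.3]
force: [7.3, -0.0, 3.4]
opening: 0.055
gripper_force: 30.0
```

Emit:
move_arm(moves=[4.5,-0.06,0,0.03,0,0,0,4.5,0,0,0,0,0,0])

```text
clock: 26.4
tool_pos: [0.6059, 0.0038, 0.1202]
orientation: [-179.9, 0.1, 1.3]
force: [7.3, -0.8, 3.7]
opening: 0.0547
gripper_force: 30.0
```

```bash
python3 -c "
from st2 import *
stat()"
```

```text
h -0.35 up 100.78 left 0.09 rot err deg (n,xr,yr) [ 0.04  0.03 -0.23] F n,xr,yr [-0.3  8.2 -1. ] dirs in tool: -n [ 0.495 -0.     0.869] -xr [-0.869  0.     0.495] yr [-0. -1.  0.]
```

Emit:
move_arm(moves=[4.5,-0.08,0,0.06,0,0,0,4.5,0,0,0,0,0,0])

```text
clock: 26.6
tool_pos: [0.6059, 0.0038, 0.1201]
orientation: [-179.9, 0.0, 1.3]
force: [8.7, -1.5, 4.7]
opening: 0.0552
gripper_force: 30.0
```

Emit:
move_arm(moves=[4.5,-0.08,0,0.06,0,0,0,4.5,0,0,0,0,0,0])

```text
clock: 26.8
tool_pos: [0.6059, 0.0038, 0.1201]
orientation: [-179.9, -0.1, 1.3]
force: [10.2, -1.3, 7.3]
opening: 0.0549
gripper_force: 30.0
```

```bash
python3 -c "
from st2 import *
stat()"
```

```text
h -0.39 up 100.75 left 0.09 rot err deg (n,xr,yr) [ 0.06  0.05 -0.42] F n,xr,yr [ 1.3 12.5 -1.5] dirs in tool: -n [ 0.495 -0.     0.869] -xr [-0.869  0.     0.495] yr [-0. -1.  0.]
```

Emit:
move_arm(moves=[4.5,-0.1,0,0.07,0,0,0,4.5,0,0,0,0,0,0])

```text
clock: 27.0
tool_pos: [0.6058, 0.0039, 0.1201]
orientation: [-179.9, -0.2, 1.3]
force: [11.1, -2.8, 8.6]
opening: 0.0548
gripper_force: 30.0
```

Emit:
move_arm(moves=[4.5,-0.1,0,0.07,0,0,0,4.5,0,0,0,0,0,0])

```text
clock: 27.2
tool_pos: [0.6058, 0.0039, 0.12]
orientation: [-179.9, -0.3, 1.3]
force: [13.5, -2.6, 10.3]
opening: 0.0547
gripper_force: 30.0
```

```bash
python3 -c "
from st2 import *
stat()"
```

```text
h -0.40 up 100.63 left 0.16 rot err deg (n,xr,yr) [ 0.09  0.07 -0.64] F n,xr,yr [ 2.4 16.7 -2.9] dirs in tool: -n [ 0.495 -0.     0.869] -xr [-0.869  0.     0.495] yr [-0. -1.  0.]
```

Emit:
move_arm(moves=[4.5,-0.12,0.01,0.07,0,0,0,4.5,0,0,0,0,0,0])

```text
clock: 27.4
tool_pos: [0.6057, 0.0039, 0.12]
orientation: [-179.9, -0.4, 1.4]
force: [14.9, -2.9, 11.0]
opening: 0.0546
gripper_force: 30.0
```

Emit:
move_arm(moves=[4.5,-0.1,0.01,0.06,0,0,0,4.5,0,0,0,0,0,0,4.5,0,0,0,0,0,0])

```text
clock: 27.7
tool_pos: [0.6056, 0.0039, 0.12]
orientation: [-179.9, -0.5, 1.4]
force: [15.9, -4.2, 12.3]
opening: 0.0547
gripper_force: 30.0
```

```bash
python3 -c "
from st2 import *
stat()"
```

```text
h -0.40 up 100.49 left 0.16 rot err deg (n,xr,yr) [ 0.11  0.1  -0.88] F n,xr,yr [ 3.  19.8 -4.5] dirs in tool: -n [ 0.495 -0.     0.869] -xr [-0.869  0.     0.495] yr [-0. -1.  0.]
```

Emit:
move_arm(moves=[4.5,-0.08,0.01,0.04,0,0,0,4.5,0,0,0,0,0,0,4.5,0,0,0,0,0,0,4.5,0,0,0,0,0,0])

```text
clock: 28.1
tool_pos: [0.6056, 0.0039, 0.12]
orientation: [-179.9, -0.6, 1.4]
force: [18.2, -3.7, 13.0]
opening: 0.0544
gripper_force: 30.0
```

Emit:
move_arm(moves=[4.5,0.2,-0.01,-0.13,0,0,0,4.5,0.2,-0.01,-0.12,0,0,0,4.5,0,0,0,0,0,0])

```text
clock: 28.4
tool_pos: [0.6057, 0.0039, 0.12]
orientation: [-179.9, -0.1, 1.3]
force: [10.3, -1.6, 8.1]
opening: 0.0548
gripper_force: 30.0
```

```bash
python3 -c "
from st2 import *
stat()"
```

```text
h -0.40 up 100.56 left 0.12 rot err deg (n,xr,yr) [ 0.06  0.07 -0.5 ] F n,xr,yr [ 2.  12.9 -1.8] dirs in tool: -n [ 0.495 -0.     0.869] -xr [-0.869  0.     0.495] yr [-0. -1.  0.]
```

Emit:
move_arm(moves=[4.5,0.15,-0.01,-0.09,0,0,0,4.5,0.1,0,-0.06,0,0,0,4.5,0,0,0,0,0,0])

```text
clock: 28.7
tool_pos: [0.6057, 0.0039, 0.12]
orientation: [-179.9, 0.1, 1.3]
force: [5.0, -0.8, 5.1]
opening: 0.0546
gripper_force: 30.0
```

Emit:
move_arm(moves=[8.7,0,0,0,0,0,0,8.7,0,0,0,0,0,0,8.7,0,0,0,0,0,0,8.7,0,0,0,0,0,0,8.7,0,0,0,0,0,0,8.7,0,0,0,0,0,0])

```text
clock: 29.3
tool_pos: [0.6037, 0.0037, 0.1188]
orientation: [-179.9, 0.4, 1.3]
force: [-0.5, -0.3, -0.6]
opening: 0.0865
gripper_force: 0.0
```

```bash
python3 -c "
from st2 import *
stat(); print(ctrl.get_obs()['opening'])"
```

```text
h -0.47 up 98.22 left -0.03 rot err deg (n,xr,yr) [0.01 0.01 0.01] F n,xr,yr [-0.3 -0.7 -0.3] dirs in tool: -n [ 0.495 -0.     0.869] -xr [-0.869  0.     0.495] yr [-0. -1.  0.]
0.08654041225842878
```

Emit:
move_arm(moves=[8.7,0,0,-1.5,0,0,0,8.7,0,0,-3,0,0,0,8.7,0,0,-4,0,0,0,8.7,0,0,-4,0,0,0,8.7,-3,0,-2,0,0,0,8.7,0,0,0,0,0,0,8.7,0,0,0,0,0,0])

```text
clock: 30.0
tool_pos: [0.5745, 0.003, 0.2649]
orientation: [-179.9, 0.2, 1.3]
force: [-0.9, -0.1, -0.6]
opening: 0.0869
gripper_force: 0.0
```

Run:
```python
from m import *; from geo import *
a,d,m=snap('wrist'); b,ds,ms=snap('side'); A=a[0:260,130:510]; B=cv2.resize(b[140:250,260:385],None,fx=3,fy=3,interpolation=cv2.INTER_CUBIC); C=np.zeros((330,760,3),np.uint8); C[:A.shape[0],:A.shape[1]]=A; C[:330,382:757]=B; save('c10.png',C)
hs=cv2.cvtColor(a,cv2.COLOR_RGB2HSV).astype(int); c=cloud(m,d)
k=comp((hs[...,1]<110)&(hs[...,2]>170),(160,0,480,245)); X=(c[k>0]-S)@np.c_[xr,yr,n]*1e3; print('stone n',np.percentile(X[:,2],[2,50,98]).round(1),'up',np.percentile(X[:,0],[.5,99.5]).round(1),'left',np.percentile(X[:,1],[.5,99.5]).round(1))
hs=cv2.cvtColor(b,cv2.COLOR_RGB2HSV).astype(int); dk=comp((hs[...,0]<12)&(hs[...,1]>120)&(hs[...,2]<140),(270,130,390,240)); o,nn,s,N=deck(ms,dk,cloud(ms,ds)); print('deck slope side',np.arccos(nn[2]),N)
```

```text
stone n [13.5 29.6 30.9] up [ 19.1 179.2] left [-27.4  31.7]
deck slope side 0.5121573134828119 1348
```

View pics/c10.png

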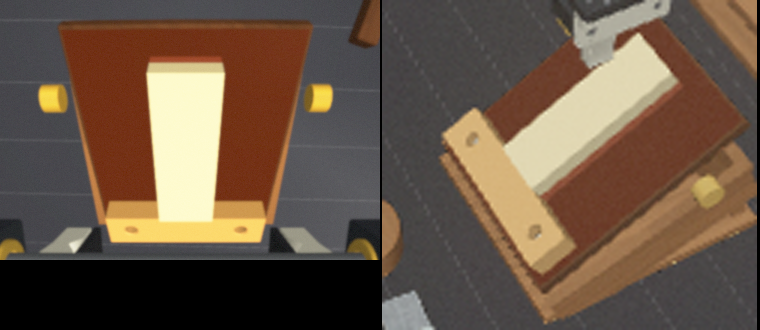

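The stone lies flat, in the middle and square against the bar: its lower end is 19–20 mm up from the pins. The bar sits fully down on both pins, the slope is unchanged (0.512 rad) and the robot is clear, so I hand in.

```bash
python3 -c "
from plant import ctrl
print(ctrl.close_job())"
```

```text
the job is handed in; nothing more can be done
None
```

The job is handed in at about 30 s: the stop bar sits fully down on both pins, and the whetstone lies flat up the middle against it after a push of about 20 N (wrist reading peaked near 22 N); the slope reads the same as before and the robot is clear.

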